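# Find the loaded lens cell by its weight, put the light one away and present the loaded one

## Robot

A 6-joint arm with a two-finger parallel gripper is mounted at the origin on a cart in front of the work surface, level with it; the furniture and walls round the work are solid. World frame = base frame: x ahead of the robot, y to its left, z up, the work surface at z = 0. Lengths are in m, angles in rad, forces in N, time in s.
With the tool pointing down it reaches from about 0.3 to 0.875 m from the base axis. Payload 6.4 kg.
Tool frame: the origin (TCP) lies at the very end of the fingers, on their centre line; the grasp point (between the pads) lies ctrl.grip_point_offset behind it (ctrl.grip_point_offset is the distance from the TCP to the grasp point, in m); z points along the fingers, x is the direction in which the jaws open and shut, and the axes are right-handed (so a half turn about z gives the same grasp; the last joint's range is limited). The gripper opens to 85 mm and grips with 20 to 120 N. Pads are 22 mm wide; open, the fingers measure 114 mm over their backs; the gripper's body (76 mm by 85 mm) begins 54 mm behind the grasp point. The pads swing forward as they close: fully open they stand 13 mm farther back than shut.
Start: joints at [1.098, 0.181, 1.607, -0, 1.354, -0.206], TCP at [0.152, 0.555, 0.231] pointing down, gripper open.
Joint ranges: [-2.99, 2.99], [-0.89, 2.07], [0.3, 2.58], [-1.14, 4.28], [0, 2.63], [-3.12, 3.12]. Speed limits (rad/s): [2.57, 2.57, 3.01, 3.14, 3.14, 3.14].

## Interface

Orientations are given as a unit quaternion [w, x, y, z].
In Python, from bench import get_obs, viewer, workorder, ctrl gives the robot as it stands. The module is installed in compiled form; this text tells all that it offers.
- The arm moves only by the tool move_arm, never from a script. Its argument "increments" is a list of rows, each an object of numbers: "tx", "ty", "tz": the shift along the tool's x, y, z in m; "turn": the turn about the tool's z in degrees. A call has 1 to 20 rows; each row is the pose to reach, as a shift and turn from the pose commanded when the call began, along the tool's axes at that moment; what a row does not reach only later rows make up. A row lasts 1/12 s, in which the tool goes at most 41.7 mm and 7.16 degrees, less where a joint would pass 70% of its speed; a pose out of reach is approached as far as the arm can. A call with a gripper value outside its range is refused whole. "gripper" is the opening, from 0 (shut) to 1 (fully open), set as the call begins (left out, the last holds). The fingers move at their own pace and stop on an object; the grip force is fixed at half the most. Time passes only in rows, so rows that repeat a pose let the fingers close. It gives the time, the measured TCP pose, the force and the opening at its end, in the units of the state.
- get_obs(): the state, without advancing time (a new reading comes with each control period).
- viewer.camera(name): name is "scene" or "top" or "wrist"; returns (picture, depth): 420x560x3 uint8, red, green, blue; 420x560 float32, m along the optical axis (not along the pixel's ray), 0 where there is no reading.
- viewer.get_calibration(name): a dict with "intrinsics" (3x3 intrinsics, pixels), "origin" and "attitude" of the camera in the world. Camera axes: x right, y up, looking along -z (the intrinsics and any distortion apply to the point x, -y, -z); pixel columns grow to the right and rows downward; lengths in m; the calibration is good to about 2 mm. A picture is of the moment at which its call begins: read the wrist's pose just before it. get_calibration takes no time and is no camera call; for the wrist camera it gives the pose at the moment of the call.
- workorder.hand_in(): hands the job in, once; it reports no verdict.
The state is a dict: "time_s": time; "q": joint angles; "dq": joint speeds; "joint_efforts": joint torques, N m; "eef_pos": TCP position; "eef_rot": TCP orientation; "wrist_force": force on the tool from outside, world axes, zero at the start; "torque": the same for the moment, N m; "opening": opening from 0.0 (shut) to 1.0 (fully open).
Only numpy, scipy, OpenCV 4.12 (cv2) and the standard library are available. Lean on these libraries where they do the work, as an engineer would, in place of code of your own. Each camera call takes 0.05 s, during which the arm holds its last target.

## Task

Two lens cells that look alike sit on the two seats of the metal stand; one holds its glass and is heavier, the other has only a light spacer inside. Lift the left one and then the right one straight up off its seat by about 10 cm, holding each still there for a second to feel its weight; then lay the lighter one flat in the open drawer and push the drawer fully shut. Last, pick up the heavier one and hold it level over the middle of the notebook, about 15 cm above it, and finish while still holding it there; leave the other things on the bench where they are.

Things in the scene. Friction and masses are not known exactly. Their poses are not given: they have to be found in the camera images.
- cell_p_mid (a point): centre (half-way up) of one of two lens cells that look exactly alike: flat round metal mount, 54 mm across, 20 mm tall, fluted rim, grey dust caps; its z points up. One cell is heavier, at least twice the weight of the other and at most 0.45 kg; neither look nor name tells which, and it differs between starts. Grasp across the rim from above; loose
- cell_q_mid (a point): centre (half-way up) of one of two lens cells that look exactly alike: flat round metal mount, 54 mm across, 20 mm tall, fluted rim, grey dust caps; its z points up. One cell is heavier, at least twice the weight of the other and at most 0.45 kg; neither look nor name tells which, and it differs between starts. Grasp across the rim from above; loose
- cell_p: the cell of cell_p_mid; origin at the centre of its underside
- cell_q: the cell of cell_q_mid; origin at the centre of its underside
- stand: flat metal stand fixed to the bench, 80 x 172 mm plate 6 mm thick with two round raised seats (48 mm across, top 12 mm above the bench, so that the cells overhang them by 3 mm) 90 mm apart; origin at the centre of its underside, its y runs along the row of seats toward the left seat, z up
- seat_left (a point): centre of the top of the left seat (the one at larger y, seen by the robot)
- seat_right (a point): centre of the top of the right seat
- drawer_unit: low grey metal drawer unit, fixed to the bench, 120 (x) x 154 (y) x 58 mm; origin at the centre of its underside, its -x side is the front, toward the robot
- drawer_middle (a point): centre of the padded floor of the unit's open-topped drawer, 11 mm above the bench; moves with the drawer, -x points out of its front. Floor 105 (x) x 135 (y) mm, walls up to 42 mm above the bench; the front panel's outer face (150 wide, 5 to 53 mm above the bench, a 50 mm wide lip handle standing out 7 mm near its top) lies 64 mm in front of this point. What is under the unit is not free from above
- drawer (a joint): how far the drawer is out, m: 0 shut, 0.10 fully open (the start is nearly so); it slides with about 2 N of friction and stops against the unit when shut, no latch
- notebook_top (a point): centre of the top of a black notebook lying shut, 105 (x) x 149 (y) x 14 mm, fixed; its long side runs along its y; it changes places with the stand
- beaker: clear beaker, 54 mm across, 66 tall; bystander, leave it alone; origin at the centre of its underside
- vial: small screw-top vial, 15 mm across, 38 tall; bystander, leave it alone; origin at the centre of its underside
- tape_roll: roll of tape lying flat, 68 mm across, 19 tall; bystander, leave it alone; origin at the centre of its underside
- marker: grey marker pen lying on the bench, 137 x 13 x 15, long axis along its y; bystander, leave it alone; origin at the centre of its underside
- petri: flat round culture dish, 89 mm across, 15 tall; bystander, leave it alone; origin at the centre of its underside
- tally_counter: small hand counter, 56 x 50 x 20; bystander, leave it alone; origin at the centre of its underside
Things that resemble listed ones, but are neither listed nor needed, are in the scene too. Leave any blue or purple look-alike of the cell_q alone.

How it is judged:
On the way, in this order (a step that is already met when the one before it is completed fails the run):
1. the cell on the left seat is lifted at least 58 mm straight up, within 45 mm sideways of its seat, and held there for half a second (((z of cell_p_mid in the frame of stand above 0.08 m and horizontal distance between cell_p_mid and seat_left below 0.045 m and contact force between cell_p and the fingers above 0.3 N) or (z of cell_q_mid in the frame of stand above 0.08 m and horizontal distance between cell_q_mid and seat_left below 0.045 m and contact force between cell_q and the fingers above 0.3 N))), for 0.5 s.
2. then the cell on the right seat likewise (((z of cell_p_mid in the frame of stand above 0.08 m and horizontal distance between cell_p_mid and seat_right below 0.045 m and contact force between cell_p and the fingers above 0.3 N) or (z of cell_q_mid in the frame of stand above 0.08 m and horizontal distance between cell_q_mid and seat_right below 0.045 m and contact force between cell_q and the fingers above 0.3 N))), for 0.5 s.
3. the lighter cell lies flat in the drawer (known by its resting on it with 0.5 to 2.2 N) and the drawer is shut (((x of cell_p_mid in the frame of drawer_middle between -0.055 and 0.055 m and y of cell_p_mid in the frame of drawer_middle between -0.07 and 0.07 m and z of cell_p_mid in the frame of drawer_middle below 0.018 m and angle between cell_p_mid's own z axis and vertical below 0.2 rad and value of joint drawer below 0.006 m and contact force between cell_p and drawer_unit between 0.5 and 2.2 N) or (x of cell_q_mid in the frame of drawer_middle between -0.055 and 0.055 m and y of cell_q_mid in the frame of drawer_middle between -0.07 and 0.07 m and z of cell_q_mid in the frame of drawer_middle below 0.018 m and angle between cell_q_mid's own z axis and vertical below 0.2 rad and value of joint drawer below 0.006 m and contact force between cell_q and drawer_unit between 0.5 and 2.2 N))), for 0.2 s.
At the end, for the whole second after the job is handed in: The heavier cell is held by the fingers, still, level within 15 degrees, 90 to 260 mm above the bench and within 50 mm sideways of the notebook's centre; the lighter cell lies flat in the drawer (resting on it with 0.5 to 2.2 N), which is shut to within 6 mm ((((x of cell_p_mid in the frame of drawer_middle between -0.055 and 0.055 m and y of cell_p_mid in the frame of drawer_middle between -0.07 and 0.07 m and z of cell_p_mid in the frame of drawer_middle below 0.018 m and angle between cell_p_mid's own z axis and vertical below 0.2 rad and value of joint drawer below 0.006 m and contact force between cell_p and drawer_unit between 0.5 and 2.2 N) and (contact force between cell_q and the fingers above 1 N and horizontal distance between cell_q_mid and notebook_top below 0.05 m and height (world z) of cell_q_mid between 0.09 and 0.26 m and angle between cell_q_mid's own z axis and vertical below 0.26 rad and linear speed of cell_q below 0.03 m/s)) or ((x of cell_q_mid in the frame of drawer_middle between -0.055 and 0.055 m and y of cell_q_mid in the frame of drawer_middle between -0.07 and 0.07 m and z of cell_q_mid in the frame of drawer_middle below 0.018 m and angle between cell_q_mid's own z axis and vertical below 0.2 rad and value of joint drawer below 0.006 m and contact force between cell_q and drawer_unit between 0.5 and 2.2 N) and (contact force between cell_p and the fingers above 1 N and horizontal distance between cell_p_mid and notebook_top below 0.05 m and height (world z) of cell_p_mid between 0.09 and 0.26 m and angle between cell_p_mid's own z axis and vertical below 0.26 rad and linear speed of cell_p below 0.03 m/s)))); the arm keeps its last pose, push and grip.
It fails at once if a bystander is moved by more than 40 mm (distance of any of beaker, vial, tape_roll, marker, petri, tally_counter from where it was at the start of the episode above 0.04 m).
It also fails if it takes over 72 s, if anything falls off the work surface, if the arm or the gripper's body presses on something with over 40 N, if the wrist force passes 120 N, or if a joint passes its speed limit or range.

## Working session

There is one attempt and no reset: what is moved stays moved. The work goes in short steps, Python scripts to look and compute and a tool call to move; the robot and the scene stay as the last step left them, time stands still between calls to the robot, and variables do not carry over. Pictures are saved under pics/ and viewed, and the job is handed in when it is done.

Besides the shell and the picture viewer there is one more tool, called after "Emit:" as name([rows], argument=value, ...), one row to a line, values as JSON. move_arm: Moves the arm, as the interface text tells. Its arguments: {"type":"object","properties":{"increments":{"type":"array"},"gripper":{"type":"number"}},"required":["increments"]}

```bash
mkdir -p pics; cat > h.py <<'E'
import numpy as np, cv2
from bench import get_obs, viewer, workorder, ctrl
def shot(name,fn):
    c=viewer.get_calibration(name); p,d=viewer.camera(name)
    cv2.imwrite('pics/'+fn+'.png',p[:,:,::-1]); np.savez('pics/'+fn+'.npz',p=p,d=d,K=c['intrinsics'],o=c['origin'],a=np.array(c['attitude']))
    return p,d,c
E
python3 - <<'E'
from h import *
print(get_obs()); print(ctrl.grip_point_offset)
for n in('scene','top','wrist'):
    p,d,c=shot(n,n+'0'); print(n,c)
E
```

```text
{'time_s': 0.0, 'q': array([ 1.09771493e+00,  1.81566392e-01,  1.60804752e+00,  1.11597009e-05,
        1.35384273e+00, -2.06299572e-01]), 'dq': array([-0.00100419, -0.00015486,  0.00066096, -0.00078657,  0.00097496,
        0.00093061]), 'joint_efforts': array([-2.42366550e-04, -4.44873154e+01, -3.51335585e+01, -2.25478857e-04,
        9.11687210e-03,  3.02909100e-06]), 'eef_pos': array([0.1512925 , 0.55413059, 0.23035084]), 'eef_rot': array([ 3.96863306e-04,  7.94867820e-01,  6.06781904e-01, -8.43291384e-04]), 'wrist_force': array([-0.46276469, -0.11353874,  0.61162892]), 'torque': array([-0.01873304, -0.04835631, -0.01411885]), 'opening': 0.9990603807797381}
0.0187
scene {'intrinsics': array([[459.0334716 ,   0.        , 280.08783879],
       [  0.        , 459.0334716 , 203.63262173],
       [  0.        ,   0.        ,   1.        ]]), 'origin': array([0.22119123, 0.77939596, 1.04142029]), 'attitude': array([-0.17796494, -0.07095074,  0.33068297,  0.9240905 ])}
top {'intrinsics': array([[380.78240788,   0.        , 279.56714335],
       [  0.        , 380.78240788, 210.24263145],
       [  0.        ,   0.        ,   1.        ]]), 'origin': array([0.46009084, 0.03678074, 1.00660126]), 'attitude': array([ 0.70992618,  0.02619744, -0.03867803, -0.70272507])}
wrist {'intrinsics': array([[324.90635941,   0.        , 276.68107609],
       [  0.        , 324.90635941, 210.35320074],
       [  0.        ,   0.        ,   1.        ]]), 'origin': array([0.07260022, 0.57641914, 0.37257214]), 'attitude': array([ 0.78424912, -0.12976299, -0.09834693,  0.5987009 ])}
```

View pics/scene0.png

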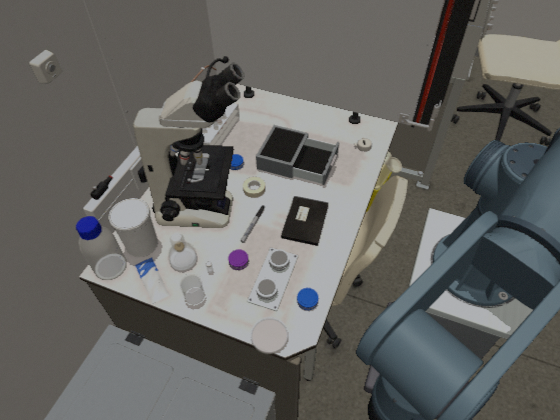

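View pics/top0.png

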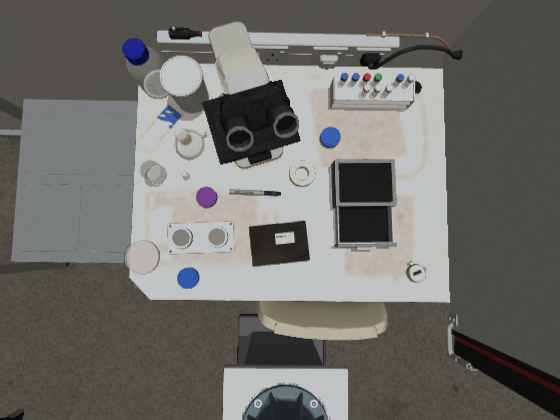

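View pics/wrist0.png

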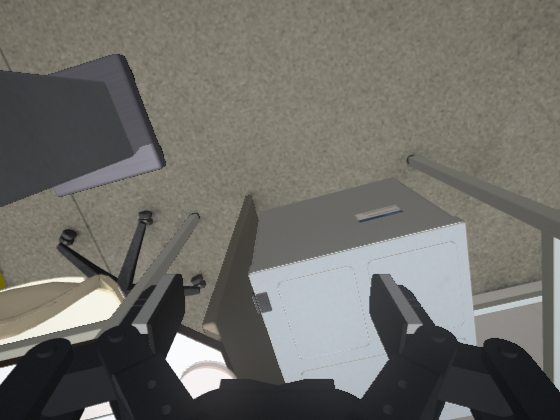

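The scene picture shows the stand at about (273,277), the notebook at (305,220) and the drawer unit at (298,153). In the top picture the stand's cells are at (181,237) and (217,237), the notebook at (279,243) and the open drawer at (364,224).

Things that could be taken for a cell, by top-view pixel:
- grey cell on the left seat at (181,237)
- grey cell on the right seat at (217,237)
- blue caps at (188,278) and (330,137)
- purple cap at (207,197)
- tape roll at (302,173)
- petri dish at (142,257)

I choose the two grey ones on the stand and will check them in a close crop.

```bash
cat >> h.py <<'E'
from scipy.spatial.transform import Rotation as R
def cal(f):
    z=np.load('pics/'+f+'.npz'); a=z['a']; M=R.from_quat([a[1],a[2],a[3],a[0]]).as_matrix() 
    return z['p'],z['d'],z['K'],z['o'],M
def ray(f,u,v):
    p,d,K,o,M=cal(f); r=np.array([(u-K[0,2])/K[0,0],-(v-K[1,2])/K[1,1],-1.]); return o,M@r
def plane(f,u,v,h):
    o,r=ray(f,u,v); return o+r*(h-o[2])/r[2]
def dep(f,u,v):
    o,r=ray(f,u,v); d=cal(f)[1]; return o+r*d[int(round(v)),int(round(u))]
def tri(f1,a,f2,b):
    o1,r1=ray(f1,*a);o2,r2=ray(f2,*b)
    t=np.linalg.lstsq(np.c_[r1,-r2],o2-o1,rcond=None)[0]
    A=o1+r1*t[0];B=o2+r2*t[1]; return (A+B)/2,np.linalg.norm(A-B)
def proj(f,X):
    p,d,K,o,M=cal(f); c=M.T@(np.array(X)-o); return K[0,0]*c[0]/-c[2]+K[0,2],K[1,1]*-c[1]/-c[2]+K[1,2]
E
python3 - <<'E'
from h import *
t=cal('top0')[0]; s=cal('scene0')[0]
a=cv2.resize(t[210:290,120:320],None,fx=4,fy=4,interpolation=cv2.INTER_CUBIC)
b=cv2.resize(s[120:320,240:370],None,fx=3,fy=3,interpolation=cv2.INTER_CUBIC)
c=cv2.resize(t[150:260,320:440],None,fx=4,fy=4,interpolation=cv2.INTER_CUBIC)
cv2.imwrite('pics/c1.png',a[:,:,::-1]);cv2.imwrite('pics/c2.png',b[:,:,::-1]);cv2.imwrite('pics/c3.png',c[:,:,::-1])
for n,u,v in [('L',181,237),('R',217,237),('nb',265,245),('bench',300,220),('stand',199,225),('drawerfl',364,224),('unit edge',335,180)]:
    print(n,dep('top0',u,v).round(4))
for n,u,v in [('L',267,289),('R',280,260),('nb',310,225)]: print(n,dep('scene0',u,v).round(4))
E
```

```text
L [0.4788 0.2699 0.0323]
R [0.4797 0.1783 0.0347]
nb [0.4606 0.0567 0.0097]
bench [ 5.275e-01 -3.500e-02 -1.000e-04]
stand [0.5111 0.2303 0.0058]
drawerfl [ 0.5178 -0.2021  0.0131]
unit edge [ 0.6261 -0.1193  0.0562]
L [0.4747 0.2768 0.0296]
R [0.475  0.1902 0.0359]
nb [0.4466 0.0377 0.0109]
```

View pics/c1.png

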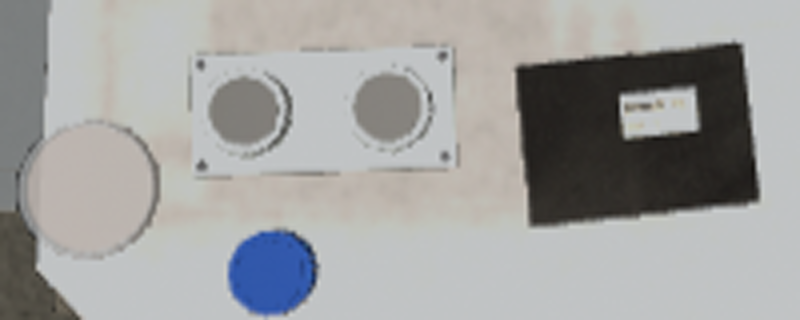

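View pics/c2.png

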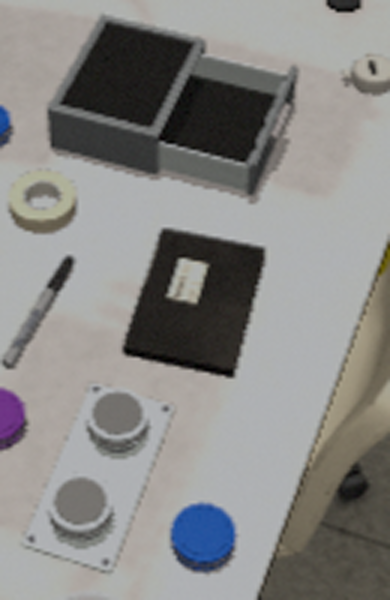

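View pics/c3.png

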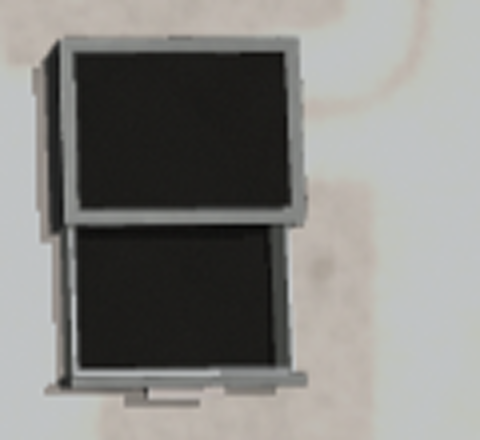

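```bash
cat >> h.py <<'E'
def st():
    o=get_obs(); w,x,y,z=o['eef_rot']; M=R.from_quat([x,y,z,w]).as_matrix(); return o,M
def goto(x,y,z,yaw):
    o,M=st(); d=M.T@(np.array([x,y,z])-o['eef_pos']); cy=np.degrees(np.arctan2(M[1,0],M[0,0]))
    print('t',round(o['time_s'],2),'pos',o['eef_pos'].round(4),'yaw',round(cy,2),'inc',d.round(4),'turn',round(cy-yaw,2))
E
python3 - <<'E'
from h import *
from h import cal
# camera pose relative to tool
o,M=st(); p,d,K,oc,Mc=cal('wrist0')
print('cam in tool',M.T@(oc-o['eef_pos']),'viewdir in tool',M.T@(-Mc[:,2]))
goto(0.478,0.23,0.22,0)
# tri of cells
for a,b in [((181,237),(266.5,290)),((217,236),(279.5,259.5))]: print(tri('top0',a,'scene0',b))
E
```

```text
cam in tool [ 0.00039862 -0.08187124 -0.14195746] viewdir in tool [1.54852233e-04 3.21578872e-01 9.46882783e-01]
t 0.15 pos [0.1514 0.5543 0.2306] yaw 74.71 inc [-0.2267  0.4006  0.0108] turn 74.71
(array([0.4785974 , 0.27349294, 0.01647688]), np.float64(0.0010858023610377568))
(array([0.48166063, 0.18021797, 0.02002392]), np.float64(0.001802051620539085))
```

Emit:
move_arm([
  {"tx": -0.02,"ty": 0.033,"tz": 0,"turn": 6},
  {"tx": -0.04,"ty": 0.066,"tz": 0.0,"turn": 13},
  {"tx": -0.056,"ty": 0.1,"tz": 0.0,"turn": 20},
  {"tx": -0.075,"ty": 0.133,"tz": 0.0,"turn": 27},
  {"tx": -0.093,"ty": 0.166,"tz": 0.0,"turn": 34},
  {"tx": -0.112,"ty": 0.2,"tz": 0.0,"turn": 41},
  {"tx": -0.13,"ty": 0.233,"tz": 0.0,"turn": 48},
  {"tx": -0.148,"ty": 0.266,"tz": 0.01,"turn": 55},
  {"tx": -0.166,"ty": 0.3,"tz": 0.01,"turn": 62},
  {"tx": -0.18,"ty": 0.333,"tz": 0.01,"turn": 69},
  {"tx": -0.19,"ty": 0.365,"tz": 0.01,"turn": 74.7},
  {"tx": -0.193,"ty": 0.391,"tz": 0.01,"turn": 74.7},
  {"tx": -0.193,"ty": 0.391,"tz": 0.01,"turn": 74.7},
  {"tx": -0.193,"ty": 0.391,"tz": 0.01,"turn": 74.7},
])

```text
time_s: 1.32
eef_pos: [0.4786, 0.2645, 0.2207]
eef_rot: [0.0, 1.0, -0.001, -0.001]
wrist_force: [-0.4, 0.1, -0.6]
opening: 1.001
```

```bash
python3 - <<'E'
from h import *
o,_=st(); print(o['wrist_force']); shot('wrist','w1'); goto(0.478,0.23,0.22,0)
E
```

```text
[-0.44856179  0.05521719 -0.61408199]
t 1.37 pos [0.4776 0.2651 0.2207] yaw -0.03 inc [0.0005 0.0351 0.0007] turn -0.03
```

View pics/w1.png

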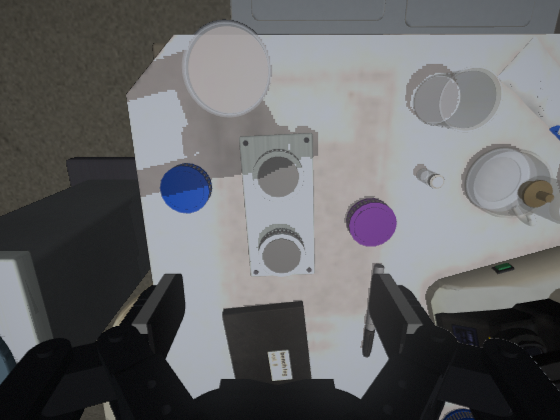

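w1 shows the two grey-capped cells on the stand: left at about (279,176), right at (282,253). The blue look-alike is at (186,188) and the purple one at (371,222). The notebook is at (267,345). I'll take a second place, shifted.

Emit:
move_arm([
  {"ty": 0.04},
  {"ty": 0.08},
  {"ty": 0.1},
  {"ty": 0.1},
  {"ty": 0.1},
])

```text
validation failed for argument at $.in...
```

```bash
python3 - <<'E'
from h import *
shot('wrist','w2'); goto(0.478,0.23,0.22,0)
a=cal('w1')[0][125:285,230:325]; b=cal('w2')[0][40:215,230:325]
b=cv2.resize(b,None,fx=4,fy=3.4); 
a=cv2.resize(a,None,fx=4,fy=3.719)
h=min(a.shape[0],b.shape[0]); cv2.imwrite('pics/c4.png',np.hstack([a[:h],b[:h]])[:,:,::-1])
E
```

```text
t 1.42 pos [0.477  0.2656 0.2208] yaw 0.03 inc [0.001  0.0356 0.0008] turn 0.03
```

View pics/w2.png

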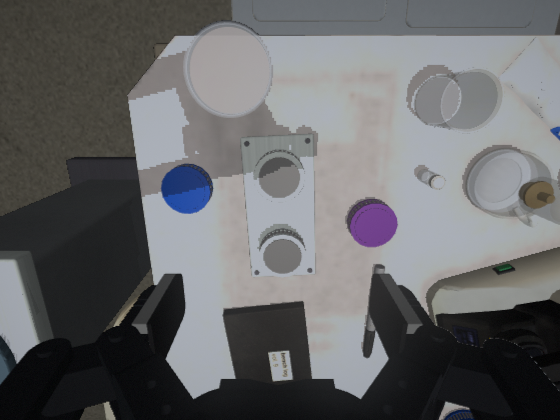

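View pics/c4.png

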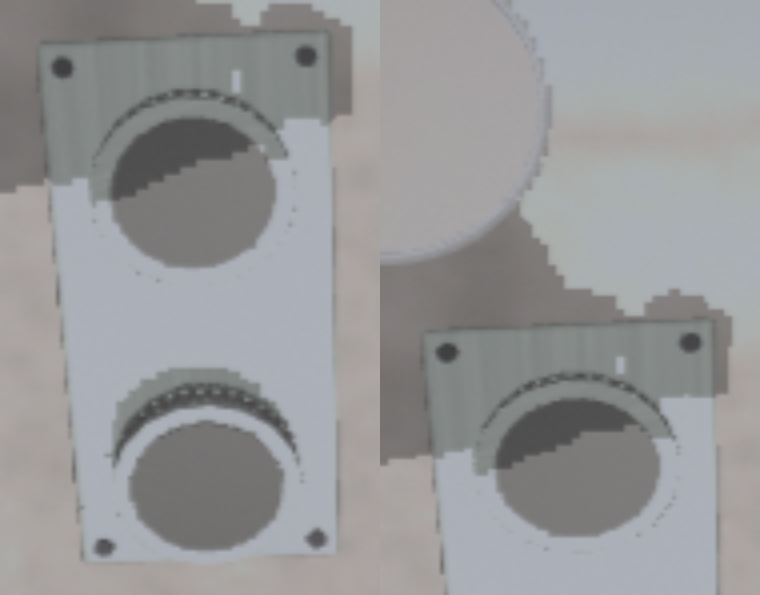

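The move was refused: a row needs all four fields. I'll repeat it with them filled in.

Emit:
move_arm([
  {"tx": 0.0,"ty": 0.04,"tz": 0,"turn": 0},
  {"tx": 0,"ty": 0.08,"tz": 0,"turn": 0},
  {"tx": 0,"ty": 0.1,"tz": 0,"turn": 0},
  {"tx": 0,"ty": 0.1,"tz": 0,"turn": 0},
  {"tx": 0,"ty": 0.1,"tz": 0,"turn": 0},
])

```text
time_s: 1.83
eef_pos: [0.4772, 0.1656, 0.2215]
eef_rot: [-0.0, 1.0, -0.0, 0.0]
wrist_force: [-0.4, 0.5, 0.1]
opening: 0.999
```

```bash
python3 - <<'E'
from h import *
shot('wrist','w3'); goto(0.478,0.23,0.22,0)
p=cal('w3')[0]
cv2.imwrite('pics/c5.png',cv2.resize(p[0:290,200:420],None,fx=2.7,fy=2.06)[:,:,::-1])
E
```

```text
t 1.88 pos [0.4772 0.1663 0.2214] yaw 0.04 inc [ 0.0008 -0.0637  0.0015] turn 0.04
```

View pics/w3.png

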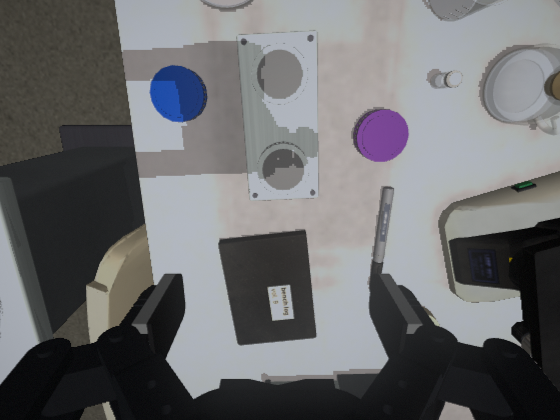

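```bash
cat > caps.py <<'E'
from h import *
def cap(f,roi):
    p=cal(f)[0].astype(int); x0,y0,x1,y1=roi; s=p[y0:y1,x0:x1]
    m=((s[:,:,0]-s[:,:,2]>=2)&(s[:,:,0]<140)).astype(np.uint8)  # warm grey
    n,l,stt,c=cv2.connectedComponentsWithStats(m)
    i=1+np.argmax(stt[1:,4]); k=max(cv2.findContours((l==i).astype(np.uint8),cv2.RETR_EXTERNAL,cv2.CHAIN_APPROX_NONE)[0],key=cv2.contourArea)
    h=cv2.convexHull(k); e=cv2.fitEllipse(h); return np.array(e[0])+[x0,y0],e[1],stt[i,4]
if __name__=='__main__':
    p=cal('w1')[0]
    for q in [(280,190),(270,160),(281,255),(255,180),(290,148),(281,275)]: print(q,p[q[1],q[0]])
    r={}
    for f,n,roi in [('w1','L',(252,145,308,200)),('w2','L',(252,145,308,200)),('w1','R',(255,233,310,277)),('w3','L',(255,44,308,106)),('w3','R',(255,142,312,192))]:
        r[f,n]=cap(f,roi); print(f,n,r[f,n])
    for n in 'LR': print(n,tri('w1',r['w1',n][0],'w3',r['w3',n][0]),plane('w1',*r['w1',n][0],.032),plane('w3',*r['w3',n][0],.032))
E
python3 caps.py
```

```text
(280, 190) [124 122 122]
(270, 160) [80 80 80]
(281, 255) [116 114 113]
(255, 180) [170 175 183]
(290, 148) [139 144 145]
(281, 275) [170 175 183]
w1 L (array([279.82001877, 179.50899124]), (29.706104278564453, 40.943603515625), np.int32(793))
w2 L (array([280.52961159, 180.38861465]), (30.093698501586914, 40.368106842041016), np.int32(825))
w1 R (array([281.40187073, 255.35386658]), (33.008419036865234, 36.243778228759766), np.int32(825))
w3 L (array([280.15556717,  73.66867065]), (41.39714050292969, 48.67584228515625), np.int32(1437))
w3 R (array([284.42848206, 176.10549927]), (23.762956619262695, 38.39655303955078), np.int32(637))
L (array([0.48209067, 0.27163822, 0.04233756]), np.float64(0.0011835118911825968)) [0.48277787 0.26919207 0.032     ] [0.48161204 0.2723895  0.032     ]
R (array([0.48605725, 0.16772825, 0.00423348]), np.float64(0.001998647875459911)) [0.48464561 0.18168505 0.032     ] [0.48635502 0.17391946 0.032     ]
```

```bash
sed -i 's/m=((s.*$/m=(((s[:,:,0]-s[:,:,2]>=-2)\&(s[:,:,0]<132))).astype(np.uint8); m=cv2.morphologyEx(m,cv2.MORPH_OPEN,np.ones((5,5),np.uint8))/' caps.py; python3 caps.py | tail -7
python3 - <<'E'
from caps import *
out=[]
for f,roi in [('w1',(230,125,325,285)),('w3',(230,40,325,200))]:
    p=cal(f)[0].copy(); 
    for n in ([(252,145,308,200),(255,233,310,277)] if f=='w1' else [(255,44,308,106),(255,142,312,192)]):
        c,ax,_=cap(f,n); cv2.circle(p,(int(round(c[0])),int(round(c[1]))),1,(255,0,0),-1)
    x0,y0,x1,y1=roi; out.append(cv2.resize(p[y0:y1,x0:x1],None,fx=3.7,fy=3.7,interpolation=0))
cv2.imwrite('pics/c6.png',np.hstack(out)[:,:,::-1])
E
```

```text
w1 L (array([277.75992584, 175.7939682 ]), (40.59732437133789, 41.184749603271484), np.int32(1316))
w2 L (array([278.79792595, 176.45088959]), (40.34425735473633, 41.02877426147461), np.int32(1310))
w1 R (array([281.33222389, 255.49687195]), (34.29838180541992, 37.21466064453125), np.int32(1010))
w3 L (array([278.82942963,  73.63581848]), (45.04964065551758, 48.50609588623047), np.int32(1714))
w3 R (array([282.3853817 , 168.53535461]), (40.35547637939453, 41.73701858520508), np.int32(1304))
L (array([0.48051109, 0.27259376, 0.02955631]), np.float64(0.0002644811270949006)) [0.48063657 0.27313957 0.032     ] [0.48036133 0.27241853 0.032     ]
R (array([0.48435727, 0.18213006, 0.03323472]), np.float64(0.0003842888010823981)) [0.4845675  0.18150651 0.032     ] [0.48418822 0.18188584 0.032     ]
```

View pics/c6.png

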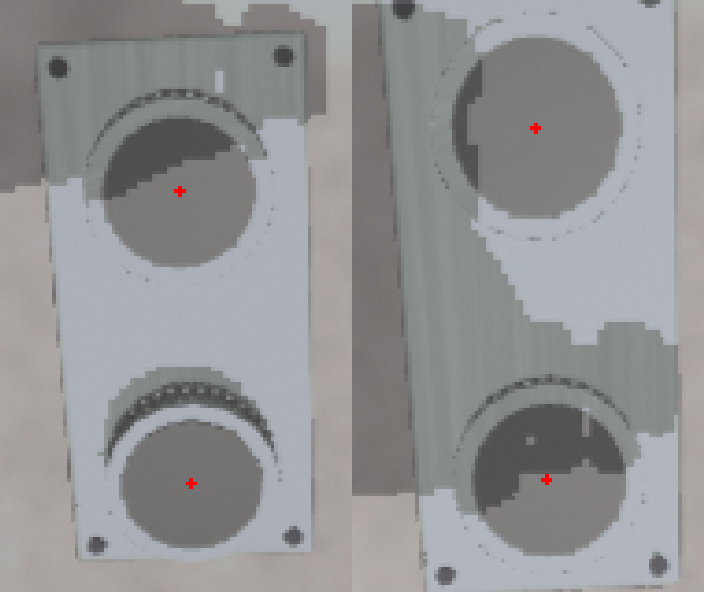

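```bash
python3 - <<'E'
from h import *
o,M=st(); P=o['eef_pos']
for dz in (0,-.013):
    for sx in(-.0425,.0425):
        print(dz,sx,[np.round(proj('w3',P+M@np.array([sx,dy,dz])),0) for dy in(-.011,.011)])
c=[(220,240),(305,230.5),(316,337),(239,344.5)]
pts=np.array([plane('w3',u,v,.014) for u,v in c]); print(pts.round(4),pts.mean(0), [np.linalg.norm(pts[i]-pts[(i+1)%4]).round(4) for i in range(4)])
goto(.4805,.2726,.06,0)
E
```

```text
0 -0.0425 [array([187., 256.]), array([191., 295.])]
0 0.0425 [array([363., 255.]), array([359., 295.])]
-0.013 -0.0425 [array([180., 269.]), array([184., 311.])]
-0.013 0.0425 [array([370., 269.]), array([366., 310.])]
[[ 0.4119  0.0936  0.014 ]
 [ 0.5111  0.1055  0.014 ]
 [ 0.5297 -0.0447  0.014 ]
 [ 0.4285 -0.0566  0.014 ]] [0.47029596 0.02447603 0.014     ] [np.float64(0.1), np.float64(0.1514), np.float64(0.1019), np.float64(0.1511)]
t 1.88 pos [0.4772 0.1663 0.2214] yaw 0.04 inc [ 0.0033 -0.1062  0.1615] turn 0.04
```

Emit:
move_arm([
  {"tx": 0.003,"ty": -0.035,"tz": 0.01,"turn": 0},
  {"tx": 0.003,"ty": -0.07,"tz": 0.03,"turn": 0},
  {"tx": 0.003,"ty": -0.095,"tz": 0.06,"turn": 0},
  {"tx": 0.003,"ty": -0.106,"tz": 0.095,"turn": 0},
  {"tx": 0.003,"ty": -0.106,"tz": 0.13,"turn": 0},
  {"tx": 0.003,"ty": -0.106,"tz": 0.155,"turn": 0},
  {"tx": 0.003,"ty": -0.106,"tz": 0.16,"turn": 0},
  {"tx": 0.003,"ty": -0.106,"tz": 0.16,"turn": 0},
])

```text
time_s: 2.55
eef_pos: [0.4785, 0.2723, 0.0593]
eef_rot: [0.001, 1.0, 0.001, -0.002]
wrist_force: [-1.1, -0.7, -0.6]
opening: 0.999
```

```bash
python3 - <<'E'
from h import *
shot('wrist','w4'); goto(.4805,.2726,.009,0); print(st()[0]['wrist_force'])
E
```

```text
t 2.6 pos [0.4803 0.2724 0.0614] yaw 0.1 inc [ 0.0002 -0.0002  0.0524] turn 0.1
[-0.06568739  0.19826421  0.30246784]
```

View pics/w4.png

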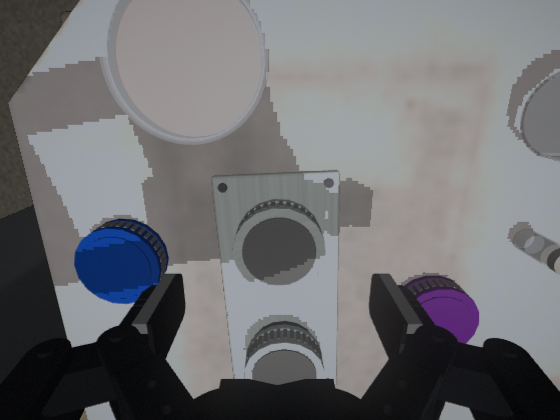

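w4: the left cell is centred at (280,250) between the pads, and the blue cap at (120,262) is clear of the left finger.

Emit:
move_arm([
  {"tx": 0,"ty": 0,"tz": 0.025,"turn": 0},
  {"tx": 0,"ty": 0,"tz": 0.045,"turn": 0},
  {"tx": 0,"ty": 0,"tz": 0.052,"turn": 0},
  {"tx": 0,"ty": 0,"tz": 0.052,"turn": 0},
  {"tx": 0,"ty": 0,"tz": 0.052,"turn": 0},
])

```text
time_s: 3.02
eef_pos: [0.482, 0.2719, 0.011]
eef_rot: [-0.0, 1.0, 0.0, 0.001]
wrist_force: [1.0, 0.7, -0.2]
opening: 1.002
```

Emit:
move_arm([
  {"tx": 0,"ty": 0,"tz": 0,"turn": 0},
  {"tx": 0,"ty": 0,"tz": 0,"turn": 0},
  {"tx": 0,"ty": 0,"tz": 0,"turn": 0},
  {"tx": 0,"ty": 0,"tz": 0,"turn": 0},
  {"tx": 0,"ty": 0,"tz": 0,"turn": 0},
  {"tx": 0,"ty": 0,"tz": 0,"turn": 0},
  {"tx": 0,"ty": 0,"tz": 0,"turn": 0},
  {"tx": 0,"ty": 0,"tz": 0,"turn": 0},
  {"tx": 0,"ty": 0,"tz": 0,"turn": 0},
  {"tx": 0,"ty": 0,"tz": 0,"turn": 0},
], gripper=0)

```text
time_s: 3.85
eef_pos: [0.4821, 0.2718, 0.0112]
eef_rot: [-0.0, 1.0, 0.0, 0.001]
wrist_force: [-1.8, -1.2, 8.5]
opening: 0.615
```

```bash
python3 - <<'E'
from h import *
shot('wrist','w5'); goto(.4805,.2726,.109,0); print(st()[0]['wrist_force'])
E
```

```text
t 3.9 pos [0.4821 0.2718 0.0112] yaw 0.02 inc [-0.0013 -0.0008 -0.0978] turn 0.02
[-1.70108232 -1.66713176  8.00931125]
```

View pics/w5.png

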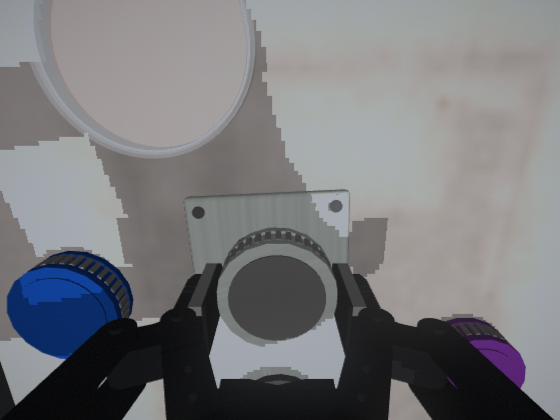

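The cell at (277,298) sits between the pads, with the opening stopped at 0.615, so it is gripped. I'll lift it and hold.

Emit:
move_arm([
  {"tx": 0,"ty": 0,"tz": -0.015,"turn": 0},
  {"tx": 0,"ty": 0,"tz": -0.035,"turn": 0},
  {"tx": 0,"ty": 0,"tz": -0.06,"turn": 0},
  {"tx": 0,"ty": 0,"tz": -0.08,"turn": 0},
  {"tx": 0,"ty": 0,"tz": -0.095,"turn": 0},
  {"tx": 0,"ty": 0,"tz": -0.1,"turn": 0},
  {"tx": 0,"ty": 0,"tz": -0.1,"turn": 0},
  {"tx": 0,"ty": 0,"tz": -0.1,"turn": 0},
  {"tx": 0,"ty": 0,"tz": -0.1,"turn": 0},
  {"tx": 0,"ty": 0,"tz": -0.1,"turn": 0},
  {"tx": 0,"ty": 0,"tz": -0.1,"turn": 0},
  {"tx": 0,"ty": 0,"tz": -0.1,"turn": 0},
  {"tx": 0,"ty": 0,"tz": -0.1,"turn": 0},
  {"tx": 0,"ty": 0,"tz": -0.1,"turn": 0},
  {"tx": 0,"ty": 0,"tz": -0.1,"turn": 0},
  {"tx": 0,"ty": 0,"tz": -0.1,"turn": 0},
  {"tx": 0,"ty": 0,"tz": -0.1,"turn": 0},
  {"tx": 0,"ty": 0,"tz": -0.1,"turn": 0},
  {"tx": 0,"ty": 0,"tz": -0.1,"turn": 0},
])

```text
time_s: 5.48
eef_pos: [0.4809, 0.2714, 0.1093]
eef_rot: [0.0, 1.0, 0.0, 0.0]
wrist_force: [-0.4, -0.3, -1.8]
opening: 0.615
```

```bash
python3 - <<'E'
from h import *
o=st()[0];print(o['wrist_force'],o['joint_efforts'],o['torque'])
shot('wrist','w6'); goto(.4805,.2726,.011,0); o=st()[0];print(o['wrist_force'],o['joint_efforts'])
E
```

```text
[-0.42706721 -0.28849609 -1.84440197] [-2.38259985e-03 -4.52956367e+01 -3.11970556e+01 -2.83187619e-04
  3.09356592e-04 -2.05877666e-05] [0.02017142 0.00478018 0.05441548]
t 5.53 pos [0.4809 0.2714 0.1094] yaw 0.01 inc [-0.0004 -0.0012  0.0984] turn 0.01
[ 0.21447848 -0.56776433 -0.90566212] [-1.75980526e-04 -4.53005075e+01 -3.11988115e+01 -2.28955014e-04
  2.79332953e-04  2.30749691e-05]
```

View pics/w6.png

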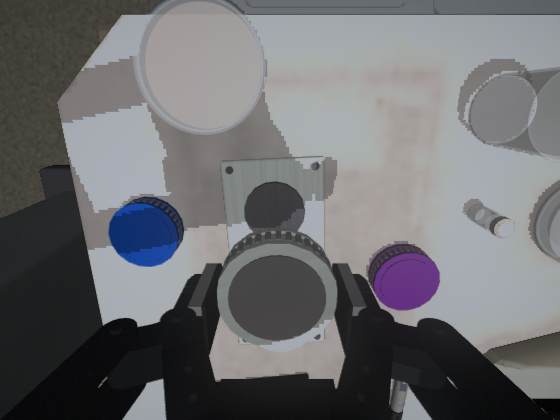

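w6: the cell is held clear of its seat, and the seat shows at (274,210). I'll average a few force readings.

```bash
python3 - <<'E'
from h import *
f=[]
for i in range(10):
    viewer.camera('wrist'); o=get_obs(); f.append(o['wrist_force'][2])
print(np.round(f,2),np.mean(f),o['joint_efforts'],o['q'],o['time_s'])
goto(.4805,.2726,.011,0)
E
```

```text
[-1.14 -0.82 -1.85 -0.51 -1.26 -1.21 -1.3  -2.1  -0.94 -1.24] -1.2384816181104024 [-3.44020111e-03 -4.53092587e+01 -3.11974347e+01 -2.33705059e-04
  9.67174819e-04 -9.82610686e-06] [ 2.98870799e-01  2.72642585e-01  1.76332712e+00 -3.46949507e-05
  1.10554862e+00  2.98618610e-01] 6.0333
t 6.03 pos [0.4809 0.2714 0.1093] yaw 0.02 inc [-0.0004 -0.0012  0.0983] turn 0.02
```

The left cell weighs about 1.2–1.4 N. I'll set it back on its seat.

Emit:
move_arm([
  {"tx": 0,"ty": 0,"tz": 0.03,"turn": 0},
  {"tx": 0,"ty": 0,"tz": 0.06,"turn": 0},
  {"tx": 0,"ty": 0,"tz": 0.08,"turn": 0},
  {"tx": 0,"ty": 0,"tz": 0.09,"turn": 0},
  {"tx": 0,"ty": 0,"tz": 0.095,"turn": 0},
  {"tx": 0,"ty": 0,"tz": 0.099,"turn": 0},
  {"tx": 0,"ty": 0,"tz": 0.099,"turn": 0},
  {"tx": 0,"ty": 0,"tz": 0.099,"turn": 0},
])

```text
time_s: 6.7
eef_pos: [0.4823, 0.2719, 0.0118]
eef_rot: [-0.0, 1.0, 0.0, 0.001]
wrist_force: [0.1, 0.0, -1.2]
opening: 0.614
```

Emit:
move_arm([
  {"tx": 0,"ty": 0,"tz": 0,"turn": 0},
  {"tx": 0,"ty": 0,"tz": 0,"turn": 0},
  {"tx": 0,"ty": 0,"tz": 0,"turn": 0},
  {"tx": 0,"ty": 0,"tz": 0,"turn": 0},
  {"tx": 0,"ty": 0,"tz": 0,"turn": 0},
  {"tx": 0,"ty": 0,"tz": -0.02,"turn": 0},
  {"tx": 0,"ty": 0,"tz": -0.05,"turn": 0},
  {"tx": 0,"ty": 0,"tz": -0.05,"turn": 0},
  {"tx": 0,"ty": 0,"tz": -0.05,"turn": 0},
], gripper=1)

```text
time_s: 7.45
eef_pos: [0.4826, 0.272, 0.0622]
eef_rot: [-0.001, 1.0, 0.0, 0.002]
wrist_force: [0.2, 0.2, 0.5]
opening: 1.0
```

```bash
python3 - <<'E'
from h import *
shot('wrist','w7'); goto(.4844,.1818,.011,0); o=st()[0];print(o['wrist_force'])
E
```

```text
t 7.5 pos [0.4813 0.2716 0.0608] yaw 0.02 inc [0.003  0.0898 0.0498] turn 0.02
[-0.18852389  0.25099027 -1.29366043]
```

View pics/w7.png

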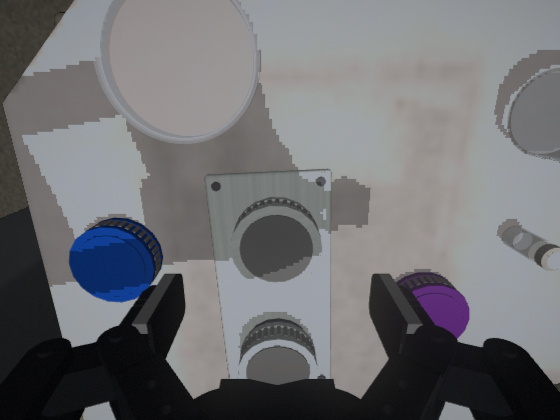

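w7: the left cell is back on its seat at (276,247). On to the right cell.

Emit:
move_arm([
  {"tx": 0.001,"ty": 0.035,"tz": 0,"turn": 0},
  {"tx": 0.003,"ty": 0.07,"tz": 0,"turn": 0},
  {"tx": 0.003,"ty": 0.085,"tz": 0,"turn": 0},
  {"tx": 0.003,"ty": 0.09,"tz": 0,"turn": 0},
  {"tx": 0.003,"ty": 0.09,"tz": 0.01,"turn": 0},
  {"tx": 0.003,"ty": 0.09,"tz": 0.03,"turn": 0},
  {"tx": 0.003,"ty": 0.09,"tz": 0.045,"turn": 0},
  {"tx": 0.003,"ty": 0.09,"tz": 0.051,"turn": 0},
  {"tx": 0.003,"ty": 0.09,"tz": 0.051,"turn": 0},
  {"tx": 0.003,"ty": 0.09,"tz": 0.051,"turn": 0},
])

```text
time_s: 8.33
eef_pos: [0.4833, 0.1821, 0.0087]
eef_rot: [0.0, 1.0, 0.001, -0.001]
wrist_force: [-0.3, 0.0, -0.0]
opening: 0.999
```

Emit:
move_arm([
  {"tx": 0,"ty": 0,"tz": 0,"turn": 0},
  {"tx": 0,"ty": 0,"tz": 0,"turn": 0},
  {"tx": 0,"ty": 0,"tz": 0,"turn": 0},
  {"tx": 0,"ty": 0,"tz": 0,"turn": 0},
  {"tx": 0,"ty": 0,"tz": 0,"turn": 0},
  {"tx": 0,"ty": 0,"tz": 0,"turn": 0},
  {"tx": 0,"ty": 0,"tz": 0,"turn": 0},
  {"tx": 0,"ty": 0,"tz": 0,"turn": 0},
], gripper=0)

```text
time_s: 9.0
eef_pos: [0.4847, 0.1817, 0.0105]
eef_rot: [-0.0, 1.0, 0.0, 0.001]
wrist_force: [-1.6, 0.5, 5.1]
opening: 0.624
```

Emit:
move_arm([
  {"tx": 0,"ty": 0,"tz": -0.015,"turn": 0},
  {"tx": 0,"ty": 0,"tz": -0.035,"turn": 0},
  {"tx": 0,"ty": 0,"tz": -0.06,"turn": 0},
  {"tx": 0,"ty": 0,"tz": -0.08,"turn": 0},
  {"tx": 0,"ty": 0,"tz": -0.095,"turn": 0},
  {"tx": 0,"ty": 0,"tz": -0.1,"turn": 0},
  {"tx": 0,"ty": 0,"tz": -0.1,"turn": 0},
  {"tx": 0,"ty": 0,"tz": -0.1,"turn": 0},
  {"tx": 0,"ty": 0,"tz": -0.1,"turn": 0},
  {"tx": 0,"ty": 0,"tz": -0.1,"turn": 0},
  {"tx": 0,"ty": 0,"tz": -0.1,"turn": 0},
  {"tx": 0,"ty": 0,"tz": -0.1,"turn": 0},
  {"tx": 0,"ty": 0,"tz": -0.1,"turn": 0},
  {"tx": 0,"ty": 0,"tz": -0.1,"turn": 0},
  {"tx": 0,"ty": 0,"tz": -0.1,"turn": 0},
  {"tx": 0,"ty": 0,"tz": -0.1,"turn": 0},
  {"tx": 0,"ty": 0,"tz": -0.1,"turn": 0},
  {"tx": 0,"ty": 0,"tz": -0.1,"turn": 0},
  {"tx": 0,"ty": 0,"tz": -0.1,"turn": 0},
])

```text
time_s: 10.58
eef_pos: [0.4839, 0.1814, 0.1093]
eef_rot: [0.0, 1.0, 0.0, 0.0]
wrist_force: [-0.1, -0.8, -3.3]
opening: 0.617
```

```bash
python3 - <<'E'
from h import *
shot('wrist','w8'); f=[]
for i in range(9):
    viewer.camera('wrist'); o=get_obs(); f.append(o['wrist_force'][2])
print(np.round(f,2),np.mean(f),o['joint_efforts'],o['q'],o['time_s'])
goto(.4844,.1818,.011,0)
E
```

```text
[-4.1  -4.12 -3.71 -3.27 -4.22 -3.59 -4.56 -3.8  -4.73] -4.010135642541641 [ 8.27374006e-04 -4.23319781e+01 -3.17083955e+01 -3.61823732e-03
  1.66646456e-03  2.35680591e-05] [ 1.28756891e-01  2.00403162e-01  1.85335130e+00 -5.69185941e-07
  1.08786301e+00  1.28485055e-01] 11.0833
t 11.08 pos [0.4839 0.1814 0.1093] yaw 0.02 inc [ 0.0005 -0.0004  0.0983] turn 0.02
```

View pics/w8.png

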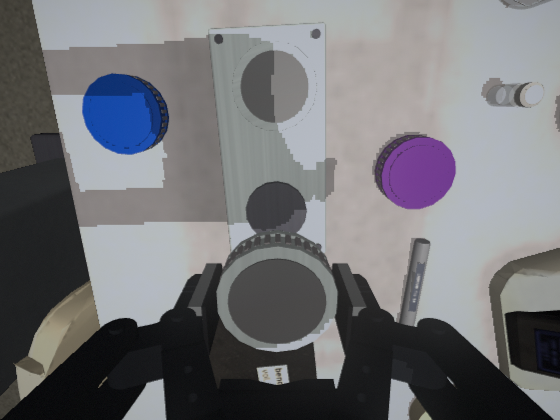

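The right cell reads about 4.0 N and the left about 1.3 N, so the right is the heavier and the left the lighter. I'll put the right one back and then fetch the left one.

Emit:
move_arm([
  {"tx": 0,"ty": 0,"tz": 0.03,"turn": 0},
  {"tx": 0,"ty": 0,"tz": 0.06,"turn": 0},
  {"tx": 0,"ty": 0,"tz": 0.08,"turn": 0},
  {"tx": 0,"ty": 0,"tz": 0.09,"turn": 0},
  {"tx": 0,"ty": 0,"tz": 0.095,"turn": 0},
  {"tx": 0,"ty": 0,"tz": 0.099,"turn": 0},
  {"tx": 0,"ty": 0,"tz": 0.099,"turn": 0},
  {"tx": 0,"ty": 0,"tz": 0.099,"turn": 0},
])

```text
time_s: 11.75
eef_pos: [0.4852, 0.1816, 0.0115]
eef_rot: [-0.0, 1.0, 0.0, 0.001]
wrist_force: [-0.2, -1.2, -3.5]
opening: 0.615
```

Emit:
move_arm([
  {"tx": 0,"ty": 0,"tz": 0,"turn": 0},
  {"tx": 0,"ty": 0,"tz": 0,"turn": 0},
  {"tx": 0,"ty": 0,"tz": 0,"turn": 0},
  {"tx": 0,"ty": 0,"tz": 0,"turn": 0},
  {"tx": 0,"ty": 0,"tz": 0,"turn": 0},
  {"tx": 0,"ty": 0,"tz": -0.02,"turn": 0},
  {"tx": 0,"ty": 0,"tz": -0.05,"turn": 0},
  {"tx": -0.001,"ty": -0.035,"tz": -0.05,"turn": 0},
  {"tx": -0.003,"ty": -0.07,"tz": -0.05,"turn": 0},
  {"tx": -0.003,"ty": -0.09,"tz": -0.05,"turn": 0},
  {"tx": -0.003,"ty": -0.09,"tz": -0.05,"turn": 0},
  {"tx": -0.003,"ty": -0.09,"tz": -0.05,"turn": 0},
], gripper=1)

```text
time_s: 12.75
eef_pos: [0.4806, 0.2722, 0.0603]
eef_rot: [0.0, 1.0, 0.001, 0.0]
wrist_force: [0.9, -0.3, -0.3]
opening: 1.002
```

```bash
python3 - <<'E'
from h import *
shot('wrist','w9'); goto(.4815,.2715,.011,0); o=st()[0];print(o['wrist_force'])
E
```

```text
t 12.8 pos [0.4805 0.2713 0.0601] yaw 0.08 inc [ 0.001  -0.0002  0.0491] turn 0.08
[-0.2206941  -0.38528292  0.39893971]
```

View pics/w9.png

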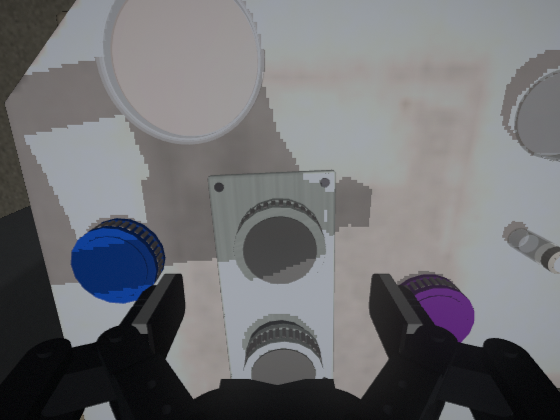

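Both cells are back on their seats, the left at (279,250) and the right at (283,365). I'll grasp the left (lighter) one and lift it.

Emit:
move_arm([
  {"tx": 0.001,"ty": 0,"tz": 0.025,"turn": 0},
  {"tx": 0.001,"ty": 0,"tz": 0.042,"turn": 0},
  {"tx": 0.001,"ty": 0,"tz": 0.05,"turn": 0},
  {"tx": 0.001,"ty": 0,"tz": 0.05,"turn": 0},
  {"tx": 0.001,"ty": 0,"tz": 0.05,"turn": 0},
])

```text
time_s: 13.22
eef_pos: [0.4817, 0.2706, 0.0101]
eef_rot: [0.0, 1.0, -0.0, -0.001]
wrist_force: [-0.1, -0.0, 0.5]
opening: 1.0
```

Emit:
move_arm([
  {"tx": 0,"ty": 0,"tz": 0,"turn": 0},
  {"tx": 0,"ty": 0,"tz": 0,"turn": 0},
  {"tx": 0,"ty": 0,"tz": 0,"turn": 0},
  {"tx": 0,"ty": 0,"tz": 0,"turn": 0},
  {"tx": 0,"ty": 0,"tz": 0,"turn": 0},
  {"tx": 0,"ty": 0,"tz": 0,"turn": 0},
  {"tx": 0,"ty": 0,"tz": 0,"turn": 0},
  {"tx": 0,"ty": 0,"tz": 0,"turn": 0},
  {"tx": 0,"ty": 0,"tz": -0.015,"turn": 0},
  {"tx": 0,"ty": 0,"tz": -0.04,"turn": 0},
  {"tx": 0,"ty": 0,"tz": -0.08,"turn": 0},
  {"tx": 0,"ty": 0,"tz": -0.12,"turn": 0},
  {"tx": 0,"ty": 0,"tz": -0.16,"turn": 0},
  {"tx": 0,"ty": 0,"tz": -0.18,"turn": 0},
  {"tx": 0,"ty": 0,"tz": -0.18,"turn": 0},
], gripper=0)

```text
time_s: 14.47
eef_pos: [0.4853, 0.2727, 0.1973]
eef_rot: [-0.002, 1.0, 0.0, 0.006]
wrist_force: [0.5, 0.0, -1.7]
opening: 0.613
```

```bash
python3 - <<'E'
from h import *
# rough drawer from top0
for n,u,v,h in [('rim front-left unit',335,206,.058),('unit back left',335,160,.058),('unit br',395,160,.058),('unit fr',396,206,.058),('panel fl',333,246,.053),('panel fr',395,245,.053)]:
    print(n,plane('top0',u,v,h).round(4))
goto(.40,-.19,.19,90)
E
```

```text
rim front-left unit [ 0.5597 -0.1187  0.058 ]
unit back left [ 0.6772 -0.1192  0.058 ]
unit br [ 0.6792 -0.2724  0.058 ]
unit fr [ 0.5615 -0.2728  0.058 ]
panel fl [ 0.4597 -0.1141  0.053 ]
panel fr [ 0.4636 -0.27    0.053 ]
t 14.47 pos [0.4853 0.2727 0.1973] yaw 0.04 inc [-0.0857  0.4627  0.0047] turn -89.96
```

Emit:
move_arm([
  {"tx": -0.003,"ty": 0.03,"tz": 0,"turn": -7},
  {"tx": -0.008,"ty": 0.066,"tz": 0.0,"turn": -14},
  {"tx": -0.012,"ty": 0.102,"tz": 0,"turn": -21},
  {"tx": -0.016,"ty": 0.138,"tz": 0,"turn": -28},
  {"tx": -0.02,"ty": 0.174,"tz": 0,"turn": -35},
  {"tx": -0.025,"ty": 0.21,"tz": 0,"turn": -42},
  {"tx": -0.03,"ty": 0.246,"tz": 0,"turn": -49},
  {"tx": -0.034,"ty": 0.282,"tz": 0,"turn": -56},
  {"tx": -0.038,"ty": 0.318,"tz": 0,"turn": -63},
  {"tx": -0.042,"ty": 0.354,"tz": 0,"turn": -70},
  {"tx": -0.046,"ty": 0.39,"tz": 0,"turn": -77},
  {"tx": -0.05,"ty": 0.426,"tz": 0,"turn": -84},
  {"tx": -0.053,"ty": 0.455,"tz": 0,"turn": -90},
  {"tx": -0.053,"ty": 0.466,"tz": 0,"turn": -90},
  {"tx": -0.053,"ty": 0.466,"tz": 0,"turn": -90},
  {"tx": -0.053,"ty": 0.466,"tz": 0,"turn": -90},
  {"tx": -0.053,"ty": 0.466,"tz": 0,"turn": -90},
])

```text
time_s: 15.88
eef_pos: [0.4285, -0.1935, 0.1895]
eef_rot: [-0.001, 0.708, 0.706, 0.0]
wrist_force: [-0.0, 0.2, -1.4]
opening: 0.617
```

```bash
python3 - <<'E'
from h import *
shot('wrist','w10'); goto(.38,-.195,.19,90)
E
```

```text
t 15.93 pos [ 0.4287 -0.1932  0.1897] yaw 89.94 inc [-0.0018 -0.0487 -0.0003] turn -0.06
```

View pics/w10.png

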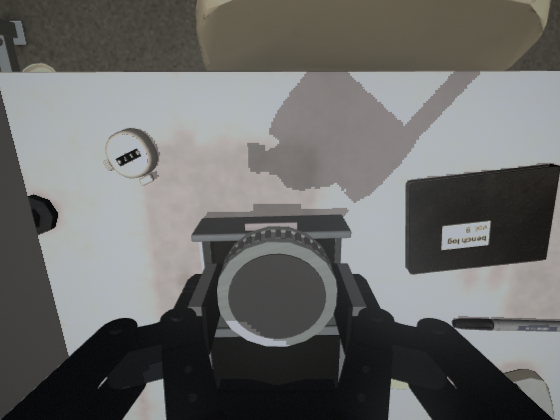

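w10: the drawer front shows at (270,227) and the notebook at (482,218). The picture's up is -x, so I need to go further in +x to see into the drawer.

Emit:
move_arm([
  {"tx": 0,"ty": 0.03,"tz": 0,"turn": 0},
  {"tx": 0,"ty": 0.06,"tz": 0,"turn": 0},
  {"tx": 0,"ty": 0.09,"tz": 0,"turn": 0},
  {"tx": 0,"ty": 0.1,"tz": 0,"turn": 0},
  {"tx": 0,"ty": 0.1,"tz": 0,"turn": 0},
  {"tx": 0,"ty": 0.1,"tz": 0,"turn": 0},
])

```text
time_s: 16.43
eef_pos: [0.5286, -0.1931, 0.1896]
eef_rot: [-0.001, 0.706, 0.708, -0.0]
wrist_force: [-0.9, 0.7, -1.9]
opening: 0.613
```

```bash
python3 - <<'E'
from h import *
shot('wrist','w11'); goto(.38,-.195,.19,90)
p=cal('w11')[0]; cv2.imwrite('pics/c7.png',cv2.resize(p[80:260,150:400],None,fx=3.2,fy=3.2)[:,:,::-1])
E
```

```text
t 16.48 pos [ 0.528  -0.1933  0.1897] yaw 90.06 inc [-0.0015 -0.148  -0.    ] turn 0.06
```

View pics/w11.png

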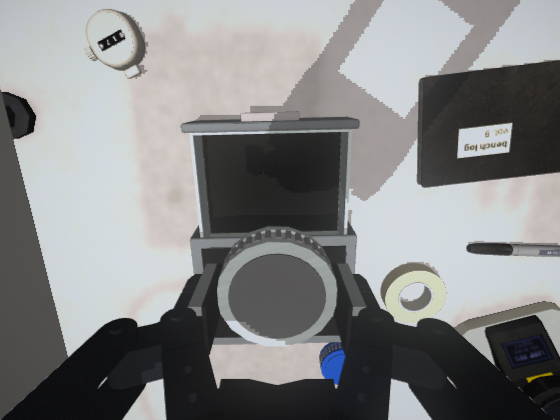

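View pics/c7.png

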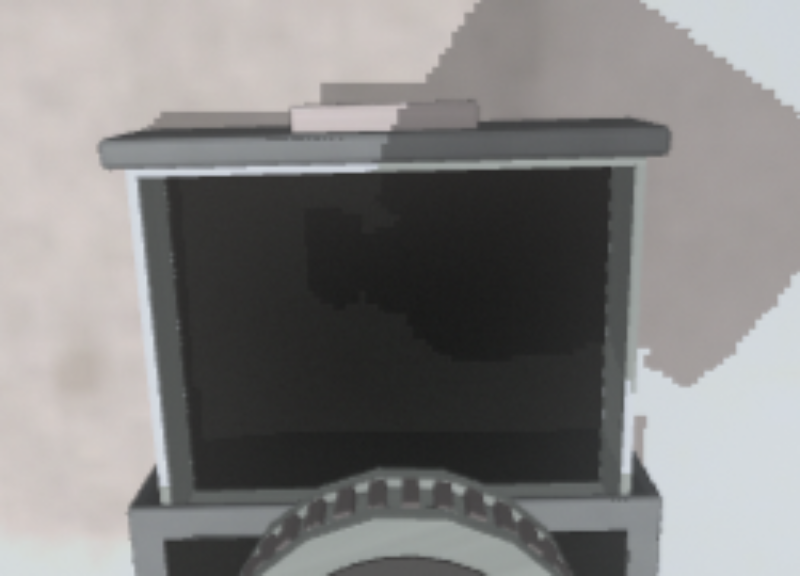

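```bash
python3 - <<'E'
from h import *
f=lambda x,y:(150+x/3.2,80+y/3.2)
for n,x,y,h in [('panel outer L',100,140,.053),('panel outer R',670,127,.053),('panel inner L',105,167,.053),('panel inner R',670,152,.053),('floor fl',165,180,.011),('floor fr',610,167,.011),('floor bl',190,488,.011),('floor br',600,480,.011),('unit fl',130,507,.058),('unit fr',660,493,.058),('handle L',290,105,.048),('handle R',478,102,.048)]:
    print(n,plane('w11',*f(x,y),h).round(4))
# height of panel top from two views: outer corners w10
for a,b in [((191.5,241),f(105,167)),((349,233.5),f(670,152))]: print(tri('w10',a,'w11',b))
for a in[(205,200),(205+40,200)]: print(dep('w11',*a),dep('w11',230,129),dep('w11',200,250))
p=cal('w10')[0]; cv2.imwrite('pics/c8.png',cv2.resize(p[190:280,180:370],None,fx=4,fy=4)[:,:,::-1])
E
```

```text
panel outer L [ 0.4654 -0.2721  0.053 ]
panel outer R [ 0.4619 -0.1243  0.053 ]
panel inner L [ 0.4722 -0.2714  0.053 ]
panel inner R [ 0.4682 -0.1238  0.053 ]
floor fl [ 0.4798 -0.2654  0.011 ]
floor fr [ 0.4758 -0.1311  0.011 ]
floor bl [ 0.5804 -0.2644  0.011 ]
floor br [ 0.5774 -0.1278  0.011 ]
unit fl [ 0.5668 -0.2715  0.058 ]
unit fr [ 0.5623 -0.1201  0.058 ]
handle L [ 0.4568 -0.223   0.048 ]
handle R [ 0.4559 -0.1738  0.048 ]
(array([ 0.4724996 , -0.27295514,  0.04992945]), np.float64(0.0013093342381986799))
(array([ 0.46898425, -0.1221143 ,  0.04164071]), np.float64(0.002185938584046657))
[ 0.54233839 -0.26510358  0.01724275] [ 0.46955225 -0.2317794   0.05301305] [ 0.57821193 -0.26363232  0.05846778]
[ 0.54396637 -0.22522833  0.01168497] [ 0.46955225 -0.2317794   0.05301305] [ 0.57821193 -0.26363232  0.05846778]
```

View pics/c8.png

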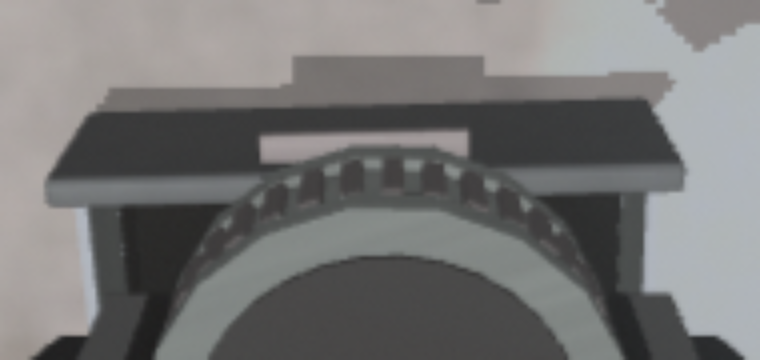

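w11: the drawer's open floor spans about (203,134)–(340,232). The panel's outer face runs from (181,124) to (359,120), the handle is at (270,117) and the unit's front edge at row 236. This gives:
- Panel face at x≈0.464, tilted 1.35°.
- Panel top 53 mm, floor 11.7 mm and unit 58.5 mm by depth, which agree with the text.

The free floor is centred at about (0.521, -0.197). I'll lower there.

Emit:
move_arm([
  {"tx": -0.004,"ty": -0.007,"tz": 0.03,"turn": -1.3},
  {"tx": -0.004,"ty": -0.007,"tz": 0.065,"turn": -1.3},
  {"tx": -0.004,"ty": -0.007,"tz": 0.1,"turn": -1.3},
  {"tx": -0.004,"ty": -0.007,"tz": 0.125,"turn": -1.3},
  {"tx": -0.004,"ty": -0.007,"tz": 0.14,"turn": -1.3},
  {"tx": -0.004,"ty": -0.007,"tz": 0.14,"turn": -1.3},
  {"tx": -0.004,"ty": -0.007,"tz": 0.14,"turn": -1.3},
  {"tx": -0.004,"ty": -0.007,"tz": 0.14,"turn": -1.3},
])

```text
time_s: 17.15
eef_pos: [0.5224, -0.1991, 0.0518]
eef_rot: [0.001, 0.699, 0.715, 0.0]
wrist_force: [1.1, 0.3, -0.8]
opening: 0.616
```

```bash
python3 - <<'E'
from h import *
shot('wrist','w12'); goto(.521,-.197,.0095,91.35)
f=lambda x,y:(150+x/3.2,80+y/3.2)
for a,b in [((191.7,235),f(100,140)),((351,231),f(670,127))]: print(tri('w10',a,'w11',b))
E
```

```text
t 17.2 pos [ 0.5229 -0.1993  0.0523] yaw 91.3 inc [ 0.0024 -0.0019  0.0428] turn -0.05
(array([ 0.4654166 , -0.27226234,  0.05231826]), np.float64(3.936076226237213e-05))
(array([ 0.46192435, -0.1241081 ,  0.05214903]), np.float64(3.137248426143032e-05))
```

View pics/w12.png

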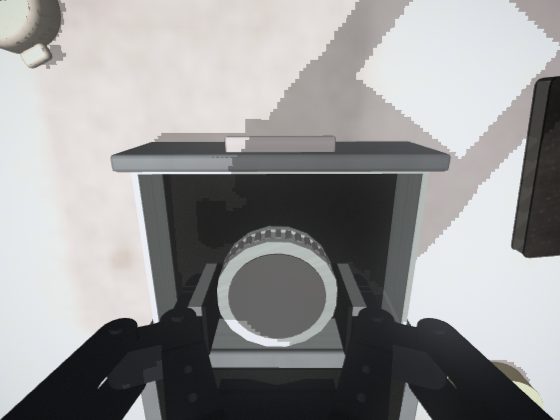

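w12: the cell at (277,295) is central between the drawer walls. The panel top triangulates to 52 mm (53 stated). I'll lower it.

Emit:
move_arm([
  {"tx": 0.002,"ty": -0.003,"tz": 0.02,"turn": 0},
  {"tx": 0.002,"ty": -0.003,"tz": 0.032,"turn": 0},
  {"tx": 0.002,"ty": -0.003,"tz": 0.039,"turn": 0},
  {"tx": 0.002,"ty": -0.003,"tz": 0.041,"turn": 0},
  {"tx": 0.002,"ty": -0.003,"tz": 0.041,"turn": 0},
  {"tx": 0.002,"ty": -0.003,"tz": 0.041,"turn": 0},
])

```text
time_s: 17.7
eef_pos: [0.5204, -0.1966, 0.0109]
eef_rot: [0.001, 0.699, 0.715, 0.001]
wrist_force: [-0.4, 3.8, 6.5]
opening: 0.612
```

```bash
python3 - <<'E'
from h import *
for i in range(4):
    viewer.camera('wrist'); print(get_obs()['wrist_force'])
goto(.521,-.197,.0095,91.35)
E
```

```text
[-0.07958673  3.84921315  7.53737312]
[0.14343478 3.87584985 6.01647339]
[0.7602337  3.70338344 5.84962214]
[1.28135878 3.40324907 6.21512975]
t 17.9 pos [ 0.5204 -0.1966  0.0109] yaw 91.31 inc [-0.0005  0.0006  0.0014] turn -0.04
```

It is resting on the floor (about 7 N up). I'll release and rise.

Emit:
move_arm([
  {"tx": 0,"ty": 0,"tz": 0,"turn": 0},
  {"tx": 0,"ty": 0,"tz": 0,"turn": 0},
  {"tx": 0,"ty": 0,"tz": 0,"turn": 0},
  {"tx": 0,"ty": 0,"tz": 0,"turn": 0},
  {"tx": 0,"ty": 0,"tz": -0.01,"turn": 0},
  {"tx": 0,"ty": 0,"tz": -0.03,"turn": 0},
  {"tx": 0,"ty": 0,"tz": -0.06,"turn": 0},
  {"tx": 0,"ty": 0,"tz": -0.09,"turn": 0},
  {"tx": 0,"ty": 0,"tz": -0.11,"turn": 0},
  {"tx": 0,"ty": 0,"tz": -0.11,"turn": 0},
  {"tx": 0,"ty": 0,"tz": -0.11,"turn": 0},
], gripper=0.85)

```text
time_s: 18.82
eef_pos: [0.5199, -0.1973, 0.1214]
eef_rot: [0.002, 0.699, 0.715, 0.0]
wrist_force: [0.1, 1.0, 0.3]
opening: 0.852
```

```bash
python3 - <<'E'
from h import *
print(get_obs()['wrist_force'])
shot('wrist','w13'); goto(.42,-.199,.12,91.35)
E
```

```text
[0.1269678  1.02488974 0.30339958]
t 18.87 pos [ 0.5189 -0.1967  0.1197] yaw 91.31 inc [-0.0001 -0.0989 -0.0003] turn -0.04
```

View pics/w13.png

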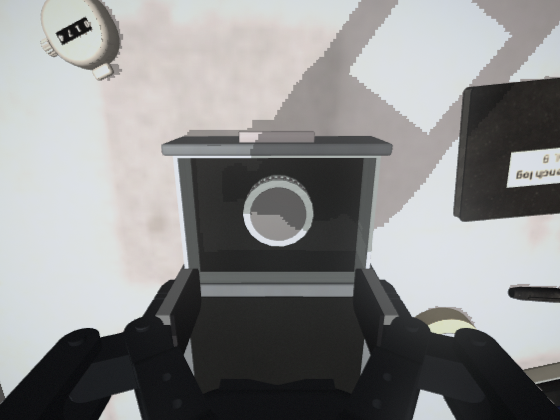

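w13: the cell lies flat in the drawer at (278,212) and the gripper is clear. Next I close the fingers and get in front of the panel.

Emit:
move_arm([
  {"tx": -0.002,"ty": -0.03,"tz": 0,"turn": 0},
  {"tx": -0.002,"ty": -0.065,"tz": 0,"turn": 0},
  {"tx": -0.002,"ty": -0.095,"tz": 0,"turn": 0},
  {"tx": -0.002,"ty": -0.11,"tz": 0,"turn": 0},
  {"tx": -0.002,"ty": -0.11,"tz": 0.0,"turn": 0},
  {"tx": -0.002,"ty": -0.11,"tz": 0.03,"turn": 0},
  {"tx": -0.002,"ty": -0.11,"tz": 0.06,"turn": 0},
  {"tx": -0.002,"ty": -0.11,"tz": 0.085,"turn": 0},
  {"tx": -0.002,"ty": -0.11,"tz": 0.092,"turn": 0},
  {"tx": -0.002,"ty": -0.11,"tz": 0.092,"turn": 0},
  {"tx": -0.002,"ty": -0.11,"tz": 0.092,"turn": 0},
], gripper=0)

```text
time_s: 19.78
eef_pos: [0.4093, -0.201, 0.0272]
eef_rot: [-0.001, 0.699, 0.715, -0.0]
wrist_force: [0.7, -0.6, 0.5]
opening: 0.002
```

```bash
python3 - <<'E'
from h import *
print(get_obs()['wrist_force'])
shot('wrist','w14');shot('top','t2'); goto(.5425,-.197,.028,91.35)
p=cal('t2')[0]; cv2.imwrite('pics/c9.png',cv2.resize(p[130:330,260:440],None,fx=3,fy=3)[:,:,::-1])
E
```

```text
[ 0.67869153 -0.63556214  0.54385311]
t 19.88 pos [ 0.4102 -0.2019  0.0285] yaw 91.33 inc [0.0019 0.1324 0.0007] turn -0.02
```

View pics/w14.png

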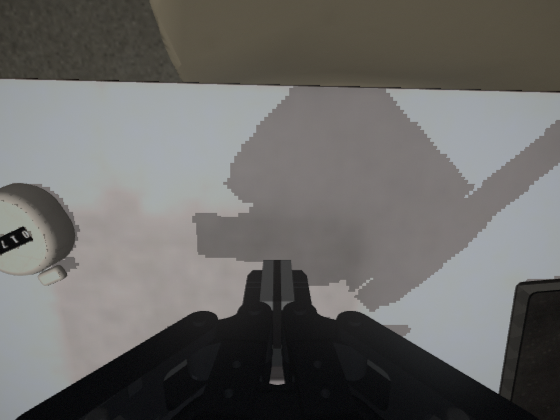

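View pics/c9.png

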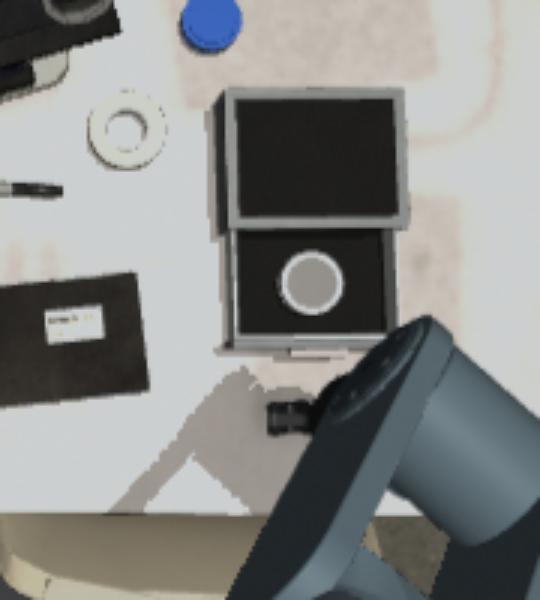

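The drawer and cell are undisturbed, with the closed gripper in front of the handle. I'll push now.

Emit:
move_arm([
  {"tx": 0.002,"ty": 0.015,"tz": 0,"turn": 0},
  {"tx": 0.002,"ty": 0.028,"tz": 0,"turn": 0},
  {"tx": 0.002,"ty": 0.036,"tz": 0,"turn": 0},
  {"tx": 0.002,"ty": 0.044,"tz": 0,"turn": 0},
  {"tx": 0.002,"ty": 0.052,"tz": 0,"turn": 0},
  {"tx": 0.002,"ty": 0.06,"tz": 0,"turn": 0},
  {"tx": 0.002,"ty": 0.068,"tz": 0,"turn": 0},
  {"tx": 0.002,"ty": 0.076,"tz": 0,"turn": 0},
  {"tx": 0.002,"ty": 0.084,"tz": 0,"turn": 0},
  {"tx": 0.002,"ty": 0.092,"tz": 0,"turn": 0},
  {"tx": 0.002,"ty": 0.1,"tz": 0,"turn": 0},
  {"tx": 0.002,"ty": 0.107,"tz": 0,"turn": 0},
  {"tx": 0.002,"ty": 0.113,"tz": 0,"turn": 0},
  {"tx": 0.002,"ty": 0.118,"tz": 0,"turn": 0},
  {"tx": 0.002,"ty": 0.118,"tz": 0,"turn": 0},
])

```text
time_s: 21.13
eef_pos: [0.5282, -0.1966, 0.0274]
eef_rot: [0.001, 0.699, 0.715, 0.0]
wrist_force: [-0.1, 0.3, -0.1]
opening: -0.001
```

```bash
python3 - <<'E'
from h import *
print(get_obs()['wrist_force'])
shot('top','t3');print(get_obs()['wrist_force']); goto(.5425,-.197,.028,91.35)
p=cal('t3')[0]; cv2.imwrite('pics/c10.png',cv2.resize(p[130:330,260:440],None,fx=3,fy=3)[:,:,::-1])
E
```

```text
[-0.11567926  0.26912168 -0.08868119]
[ 0.7911332   0.38483776 -0.77199432]
t 21.18 pos [ 0.5276 -0.1965  0.0273] yaw 91.33 inc [-0.0009  0.0149 -0.0007] turn -0.02
```

View pics/c10.png

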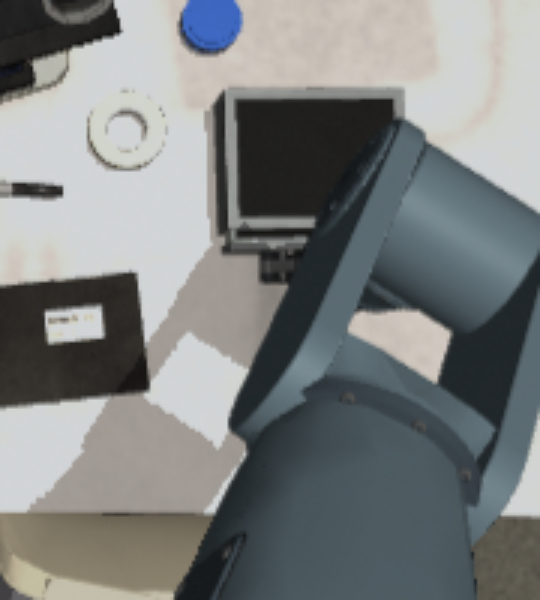

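Emit:
move_arm([
  {"tx": 0,"ty": 0.003,"tz": 0,"turn": 0},
  {"tx": 0,"ty": 0.006,"tz": 0,"turn": 0},
  {"tx": 0,"ty": 0.009,"tz": 0,"turn": 0},
  {"tx": 0,"ty": 0.011,"tz": 0,"turn": 0},
  {"tx": 0,"ty": 0.011,"tz": 0,"turn": 0},
])

```text
time_s: 21.6
eef_pos: [0.5381, -0.1961, 0.0271]
eef_rot: [-0.0, 0.699, 0.715, 0.0]
wrist_force: [-0.1, 0.7, -0.4]
opening: 0.0
```

```bash
python3 - <<'E'
from h import *
print(get_obs()['wrist_force'])
goto(.5425,-.197,.028,91.35)
E
```

```text
[-0.06656095  0.73178357 -0.38465631]
t 21.6 pos [ 0.5381 -0.1961  0.0271] yaw 91.31 inc [-0.001   0.0044 -0.0009] turn -0.04
```

Emit:
move_arm([
  {"tx": 0,"ty": 0.002,"tz": 0,"turn": 0},
  {"tx": 0,"ty": 0.004,"tz": 0,"turn": 0},
  {"tx": 0,"ty": 0.004,"tz": 0,"turn": 0},
])

```text
time_s: 21.85
eef_pos: [0.5384, -0.196, 0.0269]
eef_rot: [-0.003, 0.699, 0.715, -0.002]
wrist_force: [-17.4, -1.7, 11.3]
opening: 0.0
```

Emit:
move_arm([
  {"tx": 0,"ty": 0.002,"tz": 0,"turn": 0},
  {"tx": 0,"ty": 0.003,"tz": 0,"turn": 0},
  {"tx": 0,"ty": 0.003,"tz": 0,"turn": 0},
])

```text
time_s: 22.1
eef_pos: [0.5385, -0.196, 0.0267]
eef_rot: [-0.006, 0.699, 0.716, -0.004]
wrist_force: [-28.3, -2.8, 18.7]
opening: 0.0
```

Force rises at a fixed x, so it is at the stop. I'll back off, rise and look.

Emit:
move_arm([
  {"tx": 0,"ty": -0.01,"tz": 0,"turn": 0},
  {"tx": 0,"ty": -0.035,"tz": 0,"turn": 0},
  {"tx": 0,"ty": -0.065,"tz": 0,"turn": 0},
  {"tx": 0,"ty": -0.08,"tz": -0.02,"turn": 0},
  {"tx": 0,"ty": -0.08,"tz": -0.06,"turn": 0},
  {"tx": 0,"ty": -0.06,"tz": -0.1,"turn": 0},
  {"tx": 0,"ty": -0.03,"tz": -0.14,"turn": 0},
  {"tx": 0,"ty": -0.01,"tz": -0.165,"turn": 0},
  {"tx": 0,"ty": -0.01,"tz": -0.165,"turn": 0},
  {"tx": 0,"ty": -0.01,"tz": -0.165,"turn": 0},
], gripper=1)

```text
time_s: 22.93
eef_pos: [0.5377, -0.1972, 0.1955]
eef_rot: [0.004, 0.699, 0.716, 0.001]
wrist_force: [-0.4, 0.7, -0.7]
opening: 1.0
```

```bash
python3 - <<'E'
from h import *
print(get_obs()['wrist_force'])
shot('wrist','w15'); goto(.4847,.1815,.1,0)
E
```

```text
[-0.39806594  0.7262742  -0.69560971]
t 22.98 pos [ 0.5356 -0.1964  0.193 ] yaw 91.35 inc [ 0.3791 -0.0421  0.0925] turn 91.35
```

View pics/w15.png

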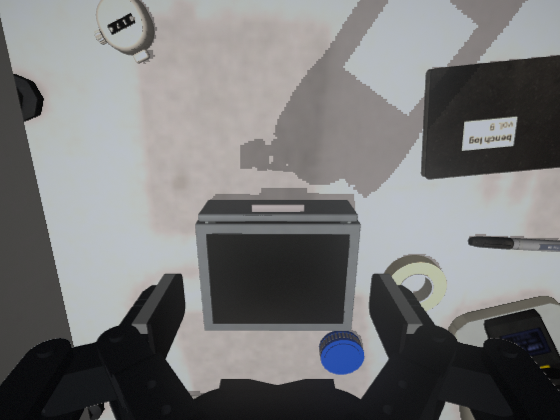

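w15: the panel at rows 199–221 lies against the unit's front edge at row 223. I'll check the gap numerically.

```bash
python3 - <<'E'
from h import *
p=cal('w15')[0]; cv2.imwrite('pics/c11.png',cv2.resize(p[190:250,185:375],None,fx=4.2,fy=4.2,interpolation=0)[:,:,::-1])
g=p[:,:,1].astype(int); 
for u in(230,275,330): print(u,list(zip(range(208,232),g[208:232,u])))
for v in (212,214,220,221,223): print(v,plane('w15',277,v,.053)[0].round(4),plane('w15',277,v,.058)[0].round(4))
E
```

```text
230 [(208, np.int64(61)), (209, np.int64(61)), (210, np.int64(61)), (211, np.int64(61)), (212, np.int64(61)), (213, np.int64(64)), (214, np.int64(94)), (215, np.int64(115)), (216, np.int64(130)), (217, np.int64(129)), (218, np.int64(125)), (219, np.int64(122)), (220, np.int64(113)), (221, np.int64(77)), (222, np.int64(42)), (223, np.int64(58)), (224, np.int64(98)), (225, np.int64(118)), (226, np.int64(124)), (227, np.int64(124)), (228, np.int64(124)), (229, np.int64(123)), (230, np.int64(123)), (231, np.int64(121))]
275 [(208, np.int64(162)), (209, np.int64(158)), (210, np.int64(157)), (211, np.int64(148)), (212, np.int64(59)), (213, np.int64(64)), (214, np.int64(91)), (215, np.int64(114)), (216, np.int64(126)), (217, np.int64(125)), (218, np.int64(124)), (219, np.int64(120)), (220, np.int64(111)), (221, np.int64(58)), (222, np.int64(40)), (223, np.int64(56)), (224, np.int64(95)), (225, np.int64(115)), (226, np.int64(123)), (227, np.int64(124)), (228, np.int64(122)), (229, np.int64(122)), (230, np.int64(122)), (231, np.int64(122))]
330 [(208, np.int64(61)), (209, np.int64(61)), (210, np.int64(62)), (211, np.int64(60)), (212, np.int64(60)), (213, np.int64(64)), (214, np.int64(91)), (215, np.int64(112)), (216, np.int64(123)), (217, np.int64(122)), (218, np.int64(121)), (219, np.int64(119)), (220, np.int64(113)), (221, np.int64(76)), (222, np.int64(43)), (223, np.int64(59)), (224, np.int64(99)), (225, np.int64(117)), (226, np.int64(124)), (227, np.int64(125)), (228, np.int64(124)), (229, np.int64(124)), (230, np.int64(125)), (231, np.int64(125))]
212 0.5552 0.5535
214 0.5572 0.5554
220 0.5632 0.5613
221 0.5642 0.5622
223 0.5662 0.5642
```

View pics/c11.png

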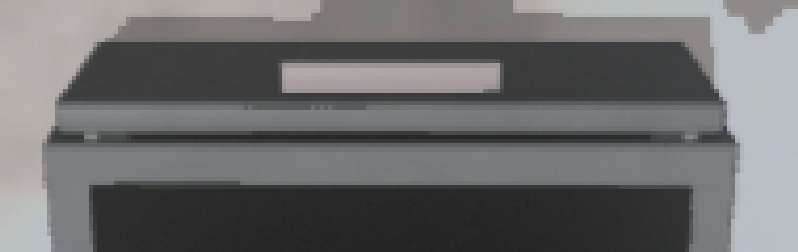

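The panel's inner face is at x≈0.564 and the unit's front at ≈0.565, so the drawer is shut. Next I fetch the heavier cell from the right seat.

Emit:
move_arm([
  {"tx": 0.025,"ty": -0.003,"tz": 0,"turn": 7},
  {"tx": 0.055,"ty": -0.006,"tz": 0,"turn": 14},
  {"tx": 0.085,"ty": -0.01,"tz": 0,"turn": 21},
  {"tx": 0.115,"ty": -0.013,"tz": 0,"turn": 28},
  {"tx": 0.145,"ty": -0.016,"tz": 0,"turn": 35},
  {"tx": 0.175,"ty": -0.02,"tz": 0,"turn": 42},
  {"tx": 0.205,"ty": -0.023,"tz": 0,"turn": 49},
  {"tx": 0.235,"ty": -0.026,"tz": 0,"turn": 56},
  {"tx": 0.265,"ty": -0.03,"tz": 0,"turn": 63},
  {"tx": 0.295,"ty": -0.033,"tz": 0.01,"turn": 70},
  {"tx": 0.325,"ty": -0.036,"tz": 0.03,"turn": 77},
  {"tx": 0.355,"ty": -0.04,"tz": 0.05,"turn": 84},
  {"tx": 0.379,"ty": -0.042,"tz": 0.08,"turn": 91.3},
  {"tx": 0.379,"ty": -0.042,"tz": 0.105,"turn": 91.3},
  {"tx": 0.379,"ty": -0.042,"tz": 0.12,"turn": 91.3},
  {"tx": 0.379,"ty": -0.042,"tz": 0.12,"turn": 91.3},
  {"tx": 0.379,"ty": -0.042,"tz": 0.12,"turn": 91.3},
])

```text
time_s: 24.4
eef_pos: [0.4819, 0.1811, 0.0703]
eef_rot: [0.0, 1.0, 0.0, -0.002]
wrist_force: [1.4, 1.0, 0.3]
opening: 1.003
```

```bash
python3 - <<'E'
from h import *
shot('wrist','w16'); goto(.4847,.1815,.0105,0)
E
```

```text
t 24.45 pos [0.4834 0.1812 0.0718] yaw -0.02 inc [ 0.0014 -0.0003  0.0613] turn -0.02
```

View pics/w16.png

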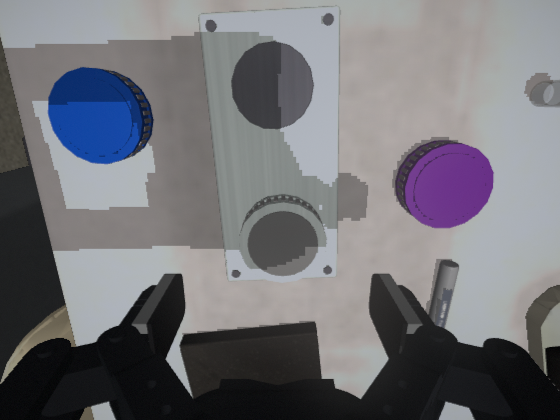

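w16: the right cell is at (283,243), centred between the jaws and on its seat. I'll descend and grip.

Emit:
move_arm([
  {"tx": 0.001,"ty": 0,"tz": 0.03,"turn": 0},
  {"tx": 0.001,"ty": 0,"tz": 0.052,"turn": 0},
  {"tx": 0.001,"ty": 0,"tz": 0.061,"turn": 0},
  {"tx": 0.001,"ty": 0,"tz": 0.061,"turn": 0},
  {"tx": 0.001,"ty": 0,"tz": 0.061,"turn": 0},
])

```text
time_s: 24.87
eef_pos: [0.4858, 0.1814, 0.0122]
eef_rot: [-0.0, 1.0, -0.0, 0.0]
wrist_force: [-0.4, -0.8, -0.5]
opening: 1.0
```

Emit:
move_arm([
  {"tx": 0,"ty": 0,"tz": 0,"turn": 0},
  {"tx": 0,"ty": 0,"tz": 0,"turn": 0},
  {"tx": 0,"ty": 0,"tz": 0,"turn": 0},
  {"tx": 0,"ty": 0,"tz": 0,"turn": 0},
  {"tx": 0,"ty": 0,"tz": 0,"turn": 0},
  {"tx": 0,"ty": 0,"tz": 0,"turn": 0},
  {"tx": 0,"ty": 0,"tz": 0,"turn": 0},
  {"tx": 0,"ty": 0,"tz": 0,"turn": 0},
  {"tx": 0,"ty": 0,"tz": -0.015,"turn": 0},
  {"tx": 0,"ty": 0,"tz": -0.04,"turn": 0},
  {"tx": 0,"ty": 0,"tz": -0.08,"turn": 0},
  {"tx": 0,"ty": 0,"tz": -0.11,"turn": 0},
  {"tx": 0,"ty": 0,"tz": -0.14,"turn": 0},
  {"tx": 0,"ty": 0,"tz": -0.145,"turn": 0},
  {"tx": 0,"ty": 0,"tz": -0.145,"turn": 0},
  {"tx": 0,"ty": 0,"tz": -0.145,"turn": 0},
], gripper=0)

```text
time_s: 26.2
eef_pos: [0.4845, 0.1816, 0.1553]
eef_rot: [0.0, 1.0, 0.0, -0.001]
wrist_force: [-1.3, -0.5, -4.1]
opening: 0.615
```

```bash
python3 - <<'E'
from h import *
print(get_obs()['wrist_force'])
shot('wrist','w17'); print(get_obs()['wrist_force']); goto(.4703,.0245,.155,0)
# notebook from top view
p=cal('t3')[0]; m=(p.max(2)<70).astype(np.uint8); m[:215]=0;m[275:]=0;m[:,:240]=0;m[:,315:]=0
k=max(cv2.findContours(m,cv2.RETR_EXTERNAL,cv2.CHAIN_APPROX_NONE)[0],key=cv2.contourArea); r=cv2.minAreaRect(k); print(r,plane('t3',*r[0],.014))
E
```

```text
[-1.26589407 -0.46528754 -4.13035146]
[ 0.56501181 -0.30263851 -3.41980241]
t 26.25 pos [0.4837 0.1815 0.1543] yaw 0.01 inc [-0.0135  0.157  -0.0006] turn 0.01
((278.9480895996094, 243.11192321777344), (39.310096740722656, 56.82826614379883), 83.92753601074219) [0.46579626 0.02047477 0.014     ]
```

View pics/w17.png

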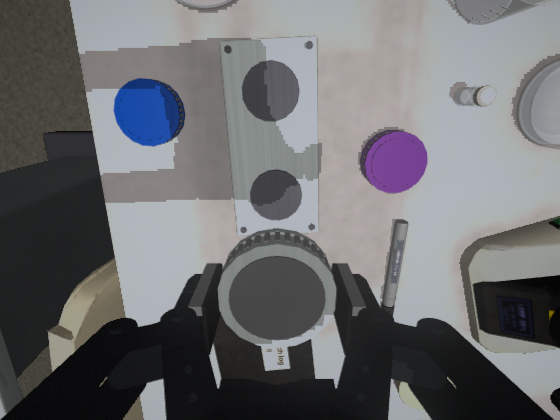

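The heavy cell (about 4 N) is held and both seats are empty. The notebook centre is (0.468, 0.0225) as the mean of two views that agree to about 5 mm. I'll move over it.

Emit:
move_arm([
  {"tx": -0.002,"ty": 0.02,"tz": 0,"turn": 0},
  {"tx": -0.005,"ty": 0.05,"tz": 0,"turn": 0},
  {"tx": -0.008,"ty": 0.08,"tz": 0,"turn": 0},
  {"tx": -0.011,"ty": 0.11,"tz": 0,"turn": 0},
  {"tx": -0.014,"ty": 0.135,"tz": 0,"turn": 0},
  {"tx": -0.016,"ty": 0.152,"tz": 0,"turn": 0},
  {"tx": -0.016,"ty": 0.159,"tz": 0,"turn": 0},
  {"tx": -0.016,"ty": 0.159,"tz": 0,"turn": 0},
  {"tx": -0.016,"ty": 0.159,"tz": 0,"turn": 0},
  {"tx": -0.016,"ty": 0.159,"tz": 0,"turn": 0},
  {"tx": -0.016,"ty": 0.159,"tz": 0,"turn": 0},
  {"tx": -0.016,"ty": 0.159,"tz": 0,"turn": 0},
  {"tx": -0.016,"ty": 0.159,"tz": 0,"turn": 0},
  {"tx": -0.016,"ty": 0.159,"tz": 0,"turn": 0},
])

```text
time_s: 27.42
eef_pos: [0.4693, 0.0232, 0.1563]
eef_rot: [-0.0, 1.0, 0.001, 0.0]
wrist_force: [0.1, 0.6, -2.9]
opening: 0.612
```

```bash
python3 - <<'E'
from h import *
print(get_obs()['wrist_force'],get_obs()['opening'],np.abs(get_obs()['dq']).max())
shot('scene','s9');shot('wrist','w18'); goto(.468,.0225,.155,0)
a=cal('s9')[0];cv2.imwrite('pics/c12.png',cv2.resize(a[90:370,130:440],None,fx=2.1,fy=2.1)[:,:,::-1])
E
```

```text
[ 0.13592448  0.60957102 -2.9477879 ] 0.6123614587448097 0.004393838417822334
t 27.52 pos [0.4693 0.0229 0.1563] yaw 0.04 inc [-0.0013  0.0004  0.0013] turn 0.04
```

View pics/c12.png

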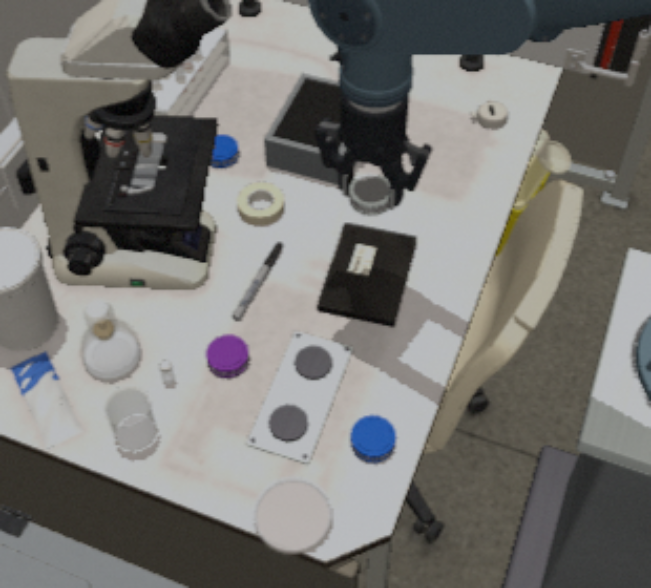

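View pics/w18.png

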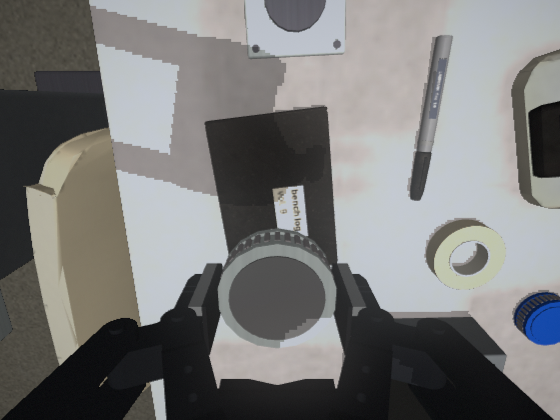

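The cell is held level and still over the notebook, the bystanders are where they were, and the drawer is shut. I'm handing in.

```bash
python3 -c "
from bench import workorder
print(workorder.hand_in())"
```

```text
the job is handed in; nothing more can be done
None
```

The job is done and handed in at about 27.5 s of the 72 s allowed; the hand-in reports no verdict.

I lifted each cell about 10 cm and held it. The left one pulled about 1.3 N and the right one about 4.0 N, so the left is the lighter. I laid the left cell flat in the drawer and pushed the drawer shut. I then took the right cell and finished holding it level, about 15 cm above the middle of the notebook.

**Last checks:**
- **Heavier cell:** the arm was still and the gripper opening was 0.61 on the rim. The wrist read about -3 N on the last reading and -3.4 to -4.1 N just after the lift. Its centre is at about (0.469, 0.023, 0.168).
- **Drawer:** the panel's inner face and the unit's front were within about 1 mm of each other. The push force rose to about 28 N at a fixed x, so it was at its stop.
- **Bystanders:** they looked unmoved in the last scene picture.

**What disagreed or could not be checked:**
- The two notebook-centre estimates differed by about 5 mm, and I used their mean.
- My first pixel estimates of the cell heights, from the two fixed cameras, were 12–15 mm too low. My first masks on the wrist pictures were also upset by shadow. I replaced both with the corrected wrist pair, which gave cell tops of 30 and 33 mm against the 32 mm stated.
- One move call was refused for missing fields and was sent again.
- The lighter cell could not be seen once the drawer was shut. It was last seen flat in the drawer just before the push.

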